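# Change the mixer shafts in the notched shaft box

### The arm

A 7-joint arm with a two-finger parallel gripper is mounted at the origin on a cart in front of the work surface, level with it; the furniture and walls round the work are solid. World frame = base frame: x ahead of the robot, y to its left, z up, the work surface at z = 0. Lengths are in m, angles in rad, forces in N, time in s.
With the tool pointing down it reaches from about 0.425 to 0.925 m from the base axis. Payload 6.8 kg.
Tool frame: the origin (TCP) lies on the centre line of the jaws, within the pads' length; the fingertips stand 19 mm ahead of it and the grasp point (between the pads) is the TCP; z points along the fingers, y is the line along which they close (so a half turn about z gives the same grasp; the last joint's range is limited). The gripper opens to 85 mm and grips with 20 to 120 N. Pads are 22 mm wide; open, the fingers measure 114 mm over their backs; the gripper's body (76 mm by 85 mm) begins 54 mm behind the grasp point. The pads swing forward as they close: fully open they stand 13 mm farther back than shut.
Start: joints at [1.223, 0.477, 0.022, 1.555, -0.011, 1.109, -0.083], TCP at [0.16, -0.656, 0.25] pointing down, gripper open.
Joint ranges: [-2.96, 2.96], [-0.34, 2.1], [-1.41, 1.46], [0.24, 2.44], [-1.37, 4.51], [0.17, 1.92], [-2.96, 2.96]. Speed limits (rad/s): [2.39, 2.39, 3.14, 3.14, 3.14, 3.14, 3.14].

### API

Orientations are given as a rotation vector (axis times angle).
In Python, from bench import r gives the robot as it stands. The module is installed in compiled form; this text tells all that it offers.
- The arm moves only by the tool arm_command, never from a script. Its argument "rows" is a list of rows, each an object of numbers: "fingers": the opening, from -1 (shut) to 1 (fully open); "x", "y", "z": the shift along the tool's x, y, z in m; "ax", "ay", "az": the turn, a rotation vector about the tool's x, y, z in degrees. In form: [{"fingers": .., "x": .., "y": .., "z": .., "ax": .., "ay": .., "az": ..}, ...]. A call has 1 to 10 rows; each row shifts and turns the commanded pose from where the row before left it, along the tool's axes as they then stand; what a row does not reach is not made up. A row lasts 1/12 s, in which the tool goes at most 41.7 mm and 7.16 degrees, less where a joint would pass 70% of its speed; a pose out of reach is approached as far as the arm can. A call is refused whole if a number of a shift passes 0.0417 or a number of a turn 7.16, either way. A call with a gripper value outside its range is refused whole. The fingers move at their own pace and stop on an object; "grip_force" is the grip in N (left out, the last holds). Time passes only in rows, so rows that do not move let the fingers close. It gives the time, the measured TCP pose, the force, the opening and the grip force at its end, in the units of the state.
- r.get_obs(): the state, without advancing time (a new reading comes with each control period).
- r.grab_frame(name): name is "side" or "top" or "wrist"; returns a dict with "frame" (420x560x3 uint8, red, green, blue), "depth" (420x560 float32, m along the optical axis (not along the pixel's ray), 0 where there is no reading), "K" (3x3 intrinsics, pixels), "world_from_camera" (4x4, takes a point from camera to world coordinates). Camera axes: x right, y down, z forward; pixel columns grow to the right and rows downward; lengths in m; the calibration is good to about 2 mm. A picture is of the moment at which its call begins.
- r.hand_in(): hands the job in; it is judged then, once.
The state is a dict: "clock": time; "joints": joint angles; "qvel": joint speeds; "tau": joint torques, N m; "tcp_pos": TCP position; "orientation": TCP orientation; "contact_force": force on the tool from outside, world axes, zero at the start; "moment": the same for the moment, N m; "grip_width": finger opening in m; "gripper_force": force on a finger pad.
Only numpy, scipy, OpenCV 4.12 (cv2) and the standard library are available. Lean on these libraries where they do the work, as an engineer would, in place of code of your own. Each camera call takes 0.05 s, during which the arm holds its last target. There are 200 camera calls.

### The job

Change the mixer shafts in the shaft box: turn the T-handle to release the clear cover, slide the cover fully open, lay every spent shaft from the box flat on the grey mat and rest every new shaft from the worktop level in a pair of V notches of its own. Then slide the cover fully shut and turn the T-handle all the way back to draw it tight. Only move the cover with the latch released, only tighten the latch with the cover shut, and leave the timer, tin and tape roll where they are.

Things in the scene. Friction and masses are not known exactly. Their poses are not given: they have to be found in the camera images.
- shaft_0_mid (a point): A new steel mixer shaft: a round bar 14 mm in diameter and 130 mm long with a square boss 22 x 22 mm, 40 mm long, in the middle, 180 g. The point is the centre of the shaft; x runs along the shaft. On the worktop it rests on a flat of the boss, its centre 11 mm up, the bar clear of the surface; grip it across the boss. There are three or four; it may be absent.
- shaft_1_mid (a point): A new steel mixer shaft: a round bar 14 mm in diameter and 130 mm long with a square boss 22 x 22 mm, 40 mm long, in the middle, 180 g. The point is the centre of the shaft; x runs along the shaft. On the worktop it rests on a flat of the boss, its centre 11 mm up, the bar clear of the surface; grip it across the boss. There are three or four; it may be absent.
- shaft_2_mid (a point): A new steel mixer shaft: a round bar 14 mm in diameter and 130 mm long with a square boss 22 x 22 mm, 40 mm long, in the middle, 180 g. The point is the centre of the shaft; x runs along the shaft. On the worktop it rests on a flat of the boss, its centre 11 mm up, the bar clear of the surface; grip it across the boss. There are three or four; it may be absent.
- shaft_3_mid (a point): A new steel mixer shaft: a round bar 14 mm in diameter and 130 mm long with a square boss 22 x 22 mm, 40 mm long, in the middle, 180 g. The point is the centre of the shaft; x runs along the shaft. On the worktop it rests on a flat of the boss, its centre 11 mm up, the bar clear of the surface; grip it across the boss. There are three or four; it may be absent.
- spent_0_mid (a point): A spent steel mixer shaft that starts in notch pair 0 under the cover: a round bar 14 mm in diameter and 130 mm long with a square boss 22 x 22 mm, 66 mm long, in the middle, 180 g. The point is the centre of the shaft; x runs along it. Grip it across the boss. Lying flat its centre is 11 mm above what it lies on. One or two of the four are there; it may be absent.
- spent_1_mid (a point): A spent steel mixer shaft that starts in notch pair 1 under the cover: a round bar 14 mm in diameter and 130 mm long with a square boss 22 x 22 mm, 66 mm long, in the middle, 180 g. The point is the centre of the shaft; x runs along it. Grip it across the boss. Lying flat its centre is 11 mm above what it lies on. One or two of the four are there; it may be absent.
- spent_2_mid (a point): A spent steel mixer shaft that starts in notch pair 2 under the cover: a round bar 14 mm in diameter and 130 mm long with a square boss 22 x 22 mm, 66 mm long, in the middle, 180 g. The point is the centre of the shaft; x runs along it. Grip it across the boss. Lying flat its centre is 11 mm above what it lies on. One or two of the four are there; it may be absent.
- spent_3_mid (a point): A spent steel mixer shaft that starts in notch pair 3 under the cover: a round bar 14 mm in diameter and 130 mm long with a square boss 22 x 22 mm, 66 mm long, in the middle, 180 g. The point is the centre of the shaft; x runs along it. Grip it across the boss. Lying flat its centre is 11 mm above what it lies on. One or two of the four are there; it may be absent.
- mat_top (a point): Centre of the top of the flat grey mat for the spent shafts, 150 mm (x) x 116 mm (y), 4 mm thick, lying on the worktop left of the shaft box. It does not move.
- notch_0 (a point): Pair 0 of four pairs of V notches in the shaft box, 50 mm apart along y (pair 0 farthest from the closed deck). The point is the centre of a shaft resting level in it, 42 mm above the worktop. x: how the shaft lies (either way round), y: the way the cover opens. Each is a 90 degree V, 28 mm wide and 14 mm deep, in two white bars 14 mm thick whose middles lie 45 mm either side of these points along x.
- notch_1 (a point): Pair 1 of four pairs of V notches in the shaft box, 50 mm apart along y (pair 0 farthest from the closed deck). The point is the centre of a shaft resting level in it, 42 mm above the worktop. x: how the shaft lies (either way round), y: the way the cover opens. Bar tops are 46 mm, the box floor 8 mm above the worktop; 76 mm are clear between the two bars.
- notch_2 (a point): Pair 2 of four pairs of V notches in the shaft box, 50 mm apart along y (pair 0 farthest from the closed deck). The point is the centre of a shaft resting level in it, 42 mm above the worktop. x: how the shaft lies (either way round), y: the way the cover opens. Inner faces of the long walls lie 75 mm either side along x (10 mm spare at each end of a shaft); their tops are 78 mm high.
- notch_3 (a point): Pair 3 of four pairs of V notches in the shaft box, 50 mm apart along y (pair 0 farthest from the closed deck). The point is the centre of a shaft resting level in it, 42 mm above the worktop. x: how the shaft lies (either way round), y: the way the cover opens. The box's end wall, 62 mm high, stands 41 mm beyond pair 0 along -y; the deck beyond pair 3 is 62 mm high.
- t_handle (a point): Centre of the black bar of the T-handle latch in the middle of the clear sliding cover, 116 mm above the worktop. Bar 76 mm long (along x), 14 wide, 18 high; it turns about the vertical through this point and also serves to slide the cover. The cover's top is 43 mm below this point; on it a 48 mm rosette, 6 mm high, and the flat latch tongue, its top 31 mm below this point.
- latch (a joint): Angle of the T-handle in rad: 0 = tight (bar nearly along the slide, the tongue behind the keeper on the wall nearest the robot, so that the cover cannot slide), 1.4 = released (bar across the slide). Grows counter-clockwise seen from above; about 0.1 N m of friction; stays where it is left. Goes tight only with the cover fully shut (within 2 mm).
- cover (a joint): Travel of the sliding cover in m along the box's +y: 0 = fully shut over the four notch pairs, 0.232 = fully open, parked over the closed deck; stops at both ends. The cover is 230 mm long and carries the T-handle in its middle; it slides against about 2 N and stays where it is left.
- timer: White bench timer, 62 x 62 x 19 mm, standing by; leave it alone. Origin under its centre.
- tin: White lidded sample tin, 58 mm across, 34 mm high, standing by; leave it alone. Origin under its centre.
- tape: Tape roll lying flat, 70 mm across, 22 mm high, standing by; leave it alone. Origin under its centre.

How it is judged:
By the outcome, as a careful person would: the job done as asked, in the order asked, and still so for the second after the job is handed in, with the robot touching nothing.
Of shaft_0, shaft_1, shaft_2, shaft_3 only 3 to 4 are there at a start; the rules pass over those that are not, and their reading is None.
Of spent_0, spent_1, spent_2, spent_3 only 1 to 2 are there at a start; the rules pass over those that are not, and their reading is None.
At some moment in a run one of shaft_0, shaft_1, shaft_2, shaft_3 may be knocked a few centimetres aside while the robot is not near it.
Once in a run the grip may slacken for a moment while it holds something.
It also fails if it takes over 210 s, if anything falls off the work surface, if the arm or the gripper's body presses on something with over 40 N, if the wrist force passes 120 N, or if a joint passes its speed limit or range.

## Working session

There is one attempt and no reset: what is moved stays moved. The work goes in short steps, Python scripts to look and compute and a tool call to move; the robot and the scene stay as the last step left them, time stands still between calls to the robot, and variables do not carry over. Pictures are saved under pics/ and viewed, at most 14 in all, crops included, and the job is handed in when it is done.

Besides the shell and the picture viewer there is one more tool, called after "Request:" as name(argument=value, ...) on one line, values as JSON. arm_command: Moves the arm, as the interface text tells. Its arguments: {"type":"object","properties":{"rows":{"type":"array"},"grip_force":{"type":"number"}},"required":["rows"]}

```bash
mkdir -p pics
cat > h.py <<'E'
import numpy as np,cv2
from bench import r
from scipy.spatial.transform import Rotation as R
def grab(n,save=None):
    f=r.grab_frame(n)
    if save: cv2.imwrite('pics/'+save+'.png',f['frame'][:,:,::-1])
    return f
def cloud(f):
    d=f['depth'];K=f['K'];v,u=np.mgrid[:d.shape[0],:d.shape[1]]
    P=np.stack([(u-K[0,2])/K[0,0]*d,(v-K[1,2])/K[1,1]*d,d],-1)
    T=f['world_from_camera'];return P@T[:3,:3].T+T[:3,3]
E
python3 - <<'E'
from h import *
o=r.get_obs();print({k:np.round(v,3) for k,v in o.items()})
print(R.from_rotvec(o['orientation']).as_matrix().round(3))
for n in('top','side','wrist'):
    f=grab(n,n+'0');np.savez('/tmp/'+n,**f);print(n,f['world_from_camera'].round(3).tolist(),f['K'].round(1).tolist())
E
```

```text
{'clock': np.float64(0.0), 'joints': array([ 1.223,  0.478,  0.022,  1.556, -0.011,  1.109, -0.083]), 'qvel': array([ 0.001,  0.003,  0.001,  0.001,  0.001,  0.001, -0.001]), 'tau': array([ 0.0000e+00, -5.9645e+01,  1.6080e+00, -2.8120e+01,  1.3000e-02,
        9.0000e-03,  0.0000e+00]), 'tcp_pos': array([ 0.16 , -0.655,  0.249]), 'orientation': array([-3.117e+00, -3.760e-01,  1.000e-03]), 'contact_force': array([0.563, 0.284, 0.231]), 'moment': array([ 0.035, -0.02 ,  0.026]), 'gripper_force': np.float64(0.0), 'grip_width': np.float64(0.085)}
[[ 0.971  0.238 -0.001]
 [ 0.238 -0.971  0.002]
 [-0.    -0.002 -1.   ]]
top [[0.146, -0.877, 0.458, -0.39], [-0.989, -0.134, 0.059, -0.08], [0.01, -0.462, -0.887, 1.796], [0.0, 0.0, 0.0, 1.0]] [[525.7, 0.0, 276.1], [0.0, 525.7, 209.8], [0.0, 0.0, 1.0]]
side [[-0.94, -0.136, 0.313, 0.023], [-0.341, 0.392, -0.855, 1.29], [-0.006, -0.91, -0.415, 0.706], [0.0, 0.0, 0.0, 1.0]] [[516.1, 0.0, 285.7], [0.0, 516.1, 208.2], [0.0, 0.0, 1.0]]
wrist [[0.239, -0.938, -0.25, 0.224], [-0.971, -0.231, -0.06, -0.64], [-0.001, 0.258, -0.966, 0.374], [0.0, 0.0, 0.0, 1.0]] [[303.4, 0.0, 278.3], [0.0, 303.4, 213.7], [0.0, 0.0, 1.0]]
```

View pics/top0.png

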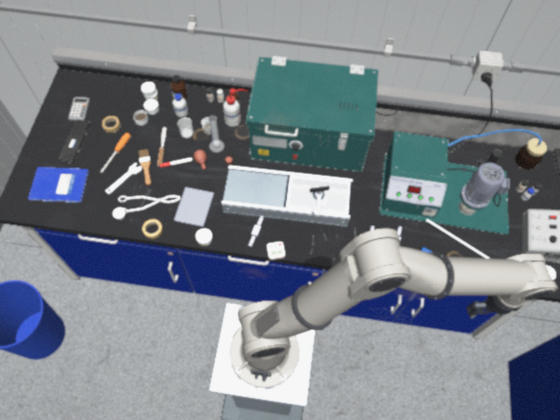

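View pics/side0.png

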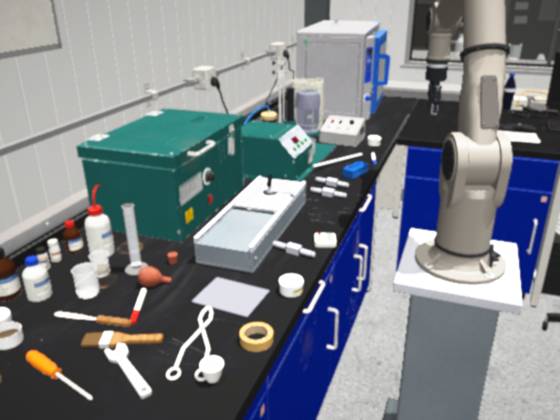

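The top view shows the box around (287,193), with the deck on the left and the covered notches with the handle at (318,190). The mat is at (194,207) and one shaft at (257,231). The side view shows the other shafts at (331,181) and (328,192). Next step: ortho maps.

```bash
cat >> h.py <<'E'
def ortho(fs,x0,x1,y0,y1,s,zmax=0.2):
    "image: up=+x, left=+y ; s m/pixel; fs painted in order"
    H=int((x1-x0)/s);W=int((y1-y0)/s);im=np.zeros((H,W,3),np.uint8);hz=np.full((H,W),np.nan)
    for f in fs:
        k=2;fr=cv2.resize(f['frame'],None,fx=k,fy=k);P=cv2.resize(cloud(f).astype(np.float32),None,fx=k,fy=k)
        P=P.reshape(-1,3);c=fr.reshape(-1,3)
        o=np.argsort(P[:,2]);P=P[o];c=c[o]
        i=((x1-P[:,0])/s).astype(int);j=((y1-P[:,1])/s).astype(int)
        m=(i>=0)&(i<H)&(j>=0)&(j<W)&(P[:,2]<zmax)&(P[:,2]>-.05)
        im[i[m],j[m]]=c[m];hz[i[m],j[m]]=P[m,2]
    return im,hz
E
python3 - <<'E'
from h import *
L=lambda n:dict(np.load('/tmp/'+n+'.npz'))
a,_=ortho([L('top')],.35,.85,-.5,.4,.002,.13)
b,_=ortho([L('side')],.35,.85,-.5,.4,.002,.13)
im=cv2.resize(np.vstack([a,b])[:,:,::-1],None,fx=1.2,fy=1.2)
cv2.imwrite('pics/ortho0.png',im);print(im.shape)
E
```

```text
(600, 540, 3)
```

View pics/ortho0.png

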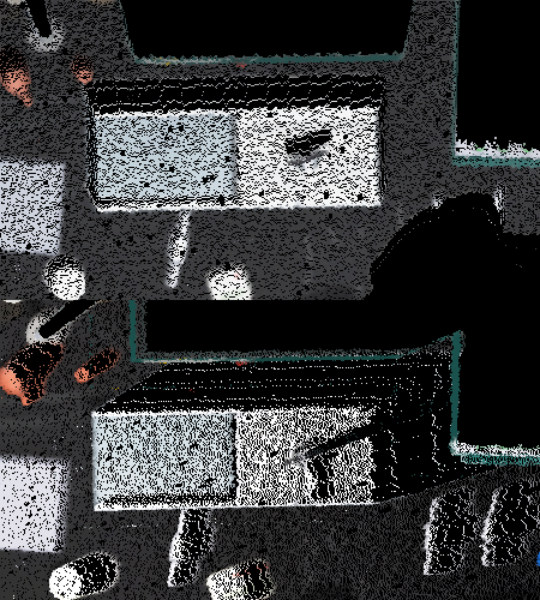

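Shaft A is near (0.43, 0.10), B near (0.46, -0.33) and C near (0.46, -0.43). The handle is near (0.61, -0.11). I'll square up the tool and go over the scene with the wrist camera.

Request:
arm_command(rows=[{"fingers": 1,"az": 6.9,"z": -0.01},{"fingers": 1,"az": 6.9,"z": -0.01},{"fingers": 1,"x": 0.034,"y": -0.022,"z": -0.005},{"fingers": 1,"x": 0.034,"y": -0.022,"z": -0.005},{"fingers": 1,"x": 0.034,"y": -0.022,"z": -0.005},{"fingers": 1,"x": 0.034,"y": -0.022,"z": -0.005},{"fingers": 1,"x": 0.034,"y": -0.022,"z": -0.005},{"fingers": 1,"x": 0.034,"y": -0.022,"z": -0.005},{"fingers": 1,"x": 0.034,"y": -0.022,"z": -0.005},{"fingers": 1,"x": 0.034,"y": -0.022,"z": -0.005}])

```text
validation failed for argument at $.ro...
```

Request:
arm_command(rows=[{"fingers": 1,"y": -0.035,"z": -0.005},{"fingers": 1,"y": -0.035,"z": -0.005},{"fingers": 1,"y": -0.035,"z": -0.005},{"fingers": 1},{"fingers": 1}])

```text
validation failed for argument at $.ro...
```

Run:
```python
from h import *
o=r.get_obs();print(o['clock'],o['tcp_pos'],R.from_rotvec(o['orientation']).as_matrix().round(3).tolist())
for n in('top','wrist'):
    f=grab(n,n+'1');np.savez('/tmp/'+n+'1',**f)
```

```text
0.15 [ 0.16021698 -0.65528137  0.24955363] [[0.971, 0.238, -0.0], [0.238, -0.971, 0.001], [-0.0, -0.001, -1.0]]
```

View pics/wrist1.png

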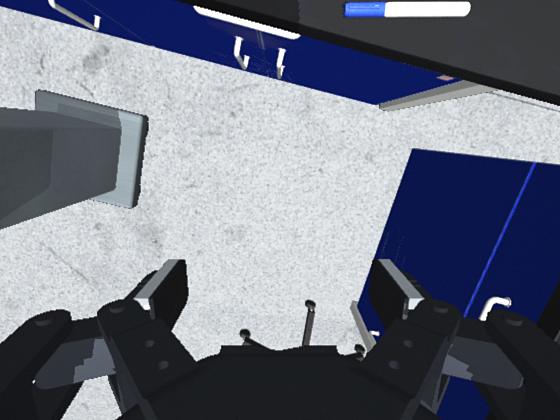

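The arm didn't move and the picture shows only floor. The rows probably need every key.

Request:
arm_command(rows=[{"fingers": 1,"x": 0,"y": 0,"z": -0.01,"ax": 0,"ay": 0,"az": 6.9},{"fingers": 1,"x": 0,"y": 0,"z": -0.01,"ax": 0,"ay": 0,"az": 6.9}])

```text
clock: 0.42
tcp_pos: [0.16, -0.6552, 0.2696]
orientation: [-3.14, 0.01, 0.001]
contact_force: [-0.1, -0.4, 0.1]
grip_width: 0.0851
gripper_force: 0.0
```

Request:
arm_command(rows=[{"fingers": 1,"x": 0.034,"y": -0.022,"z": -0.005,"ax": 0,"ay": 0,"az": 0},{"fingers": 1,"x": 0.034,"y": -0.022,"z": -0.005,"ax": 0,"ay": 0,"az": 0},{"fingers": 1,"x": 0.034,"y": -0.022,"z": -0.005,"ax": 0,"ay": 0,"az": 0},{"fingers": 1,"x": 0.034,"y": -0.022,"z": -0.005,"ax": 0,"ay": 0,"az": 0},{"fingers": 1,"x": 0.034,"y": -0.022,"z": -0.005,"ax": 0,"ay": 0,"az": 0},{"fingers": 1,"x": 0.034,"y": -0.022,"z": -0.005,"ax": 0,"ay": 0,"az": 0},{"fingers": 1,"x": 0.034,"y": -0.022,"z": -0.005,"ax": 0,"ay": 0,"az": 0},{"fingers": 1,"x": 0.034,"y": -0.022,"z": -0.005,"ax": 0,"ay": 0,"az": 0},{"fingers": 1,"x": 0.034,"y": -0.022,"z": -0.005,"ax": 0,"ay": 0,"az": 0},{"fingers": 1,"x": 0.034,"y": -0.022,"z": -0.005,"ax": 0,"ay": 0,"az": 0}])

```text
clock: 1.25
tcp_pos: [0.5019, -0.4347, 0.3206]
orientation: [3.141, -0.002, 0.0]
contact_force: [1.3, -1.5, -0.2]
grip_width: 0.0853
gripper_force: 0.0
```

Request:
arm_command(rows=[{"fingers": 1,"x": 0.01,"y": -0.035,"z": -0.008,"ax": 0,"ay": 0,"az": 0},{"fingers": 1,"x": 0.01,"y": -0.035,"z": -0.008,"ax": 0,"ay": 0,"az": 0},{"fingers": 1,"x": 0.01,"y": -0.035,"z": -0.008,"ax": 0,"ay": 0,"az": 0},{"fingers": 1,"x": 0.01,"y": -0.035,"z": -0.008,"ax": 0,"ay": 0,"az": 0},{"fingers": 1,"x": 0.01,"y": -0.035,"z": -0.008,"ax": 0,"ay": 0,"az": 0},{"fingers": 1,"x": 0,"y": 0,"z": 0,"ax": 0,"ay": 0,"az": 0},{"fingers": 1,"x": 0,"y": 0,"z": 0,"ax": 0,"ay": 0,"az": 0}])

```text
clock: 1.83
tcp_pos: [0.552, -0.2582, 0.3611]
orientation: [-3.141, -0.007, -0.002]
contact_force: [-0.5, -0.9, 0.2]
grip_width: 0.0857
gripper_force: 0.0
```

Run:
```python
from h import *
o=r.get_obs();print(o['clock'],o['tcp_pos'],R.from_rotvec(o['orientation']).as_matrix().round(3).tolist())
for n in('top','wrist'):
    f=grab(n,n+'2');np.savez('/tmp/'+n+'1',**f)
```

```text
1.8333 [ 0.55202782 -0.25816493  0.36105077] [[1.0, 0.004, 0.002], [0.004, -1.0, 0.0], [0.002, -0.0, -1.0]]
```

View pics/wrist2.png

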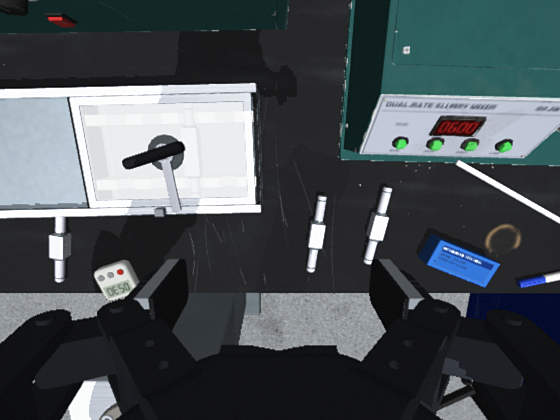

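The wrist view shows three new shafts, at (60,248), (317,233) and (379,222). The handle bar is at (154,155) with its tongue pointing toward the robot. The cover's clear pane spans (85..255, 100..210). Now to measure these.

```bash
cat >> h.py <<'E'
def blob(P,x0,x1,y0,y1,z0,z1,name='',fr=None,mn=None):
    m=(P[...,0]>x0)&(P[...,0]<x1)&(P[...,1]>y0)&(P[...,1]<y1)&(P[...,2]>z0)&(P[...,2]<z1)
    if mn: m&=(fr.min(-1)>mn)
    q=P[m]
    if len(q)<20: print(name,'few',len(q));return None
    (c,s,a)=cv2.minAreaRect(q[:,:2].astype(np.float32))
    if s[0]<s[1]: a+=90;s=s[::-1]
    a=(a+90)%180-90
    print(name,len(q),'c',np.round(c,4),'size',np.round(s,4),'ang deg from x',round(a,2),'z',np.percentile(q[:,2],[5,50,95]).round(4),'mean',q.mean(0).round(4))
    return c,a,q
E
python3 - <<'E'
from h import *
for n in('wrist1','top1','side'):
    f=dict(np.load('/tmp/'+n+'.npz'));P=cloud(f);fr=f['frame'];print(n)
    blob(P,.5,.7,-.2,0,.11,.14,'handle')
    blob(P,.35,.5,.05,.13,.007,.04,'A',fr,100)
    blob(P,.38,.56,-.36,-.28,.007,.04,'B',fr,100)
    blob(P,.38,.56,-.46,-.37,.007,.04,'C',fr,100)
    blob(P,.45,.75,-.27,.28,.072,.09,'walltop',fr)
    blob(P,.4,.7,.28,.5,.002,.008,'mat',fr,120)
E
```

```text
wrist1
handle 788 c [ 0.5908 -0.1131] size [0.0754 0.014 ] ang deg from x -72.4 z [0.1212 0.1256 0.1273] mean [ 0.5914 -0.1153  0.1251]
A 699 c [0.4261 0.0989] size [0.1112 0.0665] ang deg from x 18.11 z [0.0143 0.0199 0.024 ] mean [0.4338 0.0998 0.0198]
B 743 c [ 0.456  -0.3233] size [0.1304 0.0222] ang deg from x -6.9 z [0.015  0.0196 0.0239] mean [ 0.4585 -0.3229  0.0199]
C 782 c [ 0.4704 -0.4219] size [0.1295 0.0224] ang deg from x -9.58 z [0.0149 0.0194 0.0239] mean [ 0.4726 -0.4212  0.0199]
walltop 23258 c [ 0.6294 -0.0523] size [0.3622 0.2463] ang deg from x -88.62 z [0.0734 0.0752 0.0806] mean [ 0.5978 -0.1023  0.0762]
mat few 0
top1
handle few 0
A 163 c [0.4394 0.0839] size [0.129  0.0758] ang deg from x 7.6 z [0.0106 0.0187 0.0285] mean [0.4395 0.0993 0.0193]
B 152 c [ 0.4543 -0.3249] size [0.1343 0.0264] ang deg from x -3.44 z [0.01   0.0176 0.0267] mean [ 0.4504 -0.3226  0.0184]
C 153 c [ 0.4669 -0.4218] size [0.1325 0.023 ] ang deg from x -7.77 z [0.0095 0.0179 0.0277] mean [ 0.4657 -0.4213  0.0185]
walltop 797 c [0.6265 0.0052] size [0.4733 0.2539] ang deg from x -88.53
[... 227 characters left out ...]
44] ang deg from x -72.8 z [0.1122 0.1219 0.1249] mean [ 0.5864 -0.0983  0.1205]
A 264 c [0.4319 0.0808] size [0.1317 0.074 ] ang deg from x -5.55 z [0.008  0.0147 0.0217] mean [0.43   0.1042 0.0147]
B 145 c [ 0.457  -0.3185] size [0.132  0.0307] ang deg from x -5.78 z [0.0081 0.0138 0.0207] mean [ 0.4536 -0.3161  0.0142]
C 131 c [ 0.4713 -0.4192] size [0.1292 0.0324] ang deg from x -15.91 z [0.0077 0.0141 0.0212] mean [ 0.4678 -0.4141  0.0143]
walltop 1413 c [0.6279 0.0034] size [0.4892 0.2502] ang deg from x -88.89 z [0.0723 0.0751 0.0841] mean [ 0.6018 -0.0226  0.076 ]
mat 1249 c [0.5451 0.3971] size [0.2989 0.198 ] ang deg from x -4.45 z [0.0021 0.0033 0.0063] mean [0.5092 0.3761 0.0036]
```

Request:
arm_command(rows=[{"fingers": 1,"x": 0.008,"y": -0.029,"z": 0.016,"ax": 0,"ay": 0,"az": 0},{"fingers": 1,"x": 0.008,"y": -0.029,"z": 0.016,"ax": 0,"ay": 0,"az": 0},{"fingers": 1,"x": 0.008,"y": -0.029,"z": 0.016,"ax": 0,"ay": 0,"az": 0},{"fingers": 1,"x": 0.008,"y": -0.029,"z": 0.016,"ax": 0,"ay": 0,"az": 0},{"fingers": 1,"x": 0.007,"y": -0.029,"z": 0.016,"ax": 0,"ay": 0,"az": 0},{"fingers": 1,"x": 0,"y": 0,"z": 0.01,"ax": 0,"ay": 0,"az": 6.6},{"fingers": 1,"x": 0,"y": 0,"z": 0.01,"ax": 0,"ay": 0,"az": 6.6},{"fingers": 1,"x": 0,"y": 0,"z": 0.01,"ax": 0,"ay": 0,"az": 6.6},{"fingers": 1,"x": 0,"y": 0,"z": 0,"ax": 0,"ay": 0,"az": 6.6},{"fingers": 1,"x": 0,"y": 0,"z": 0,"ax": 0,"ay": 0,"az": 6.6}])

```text
clock: 2.77
tcp_pos: [0.5889, -0.1186, 0.2488]
orientation: [3.006, -0.907, -0.004]
contact_force: [-0.2, -0.2, 0.1]
grip_width: 0.0853
gripper_force: 0.0
```

Request:
arm_command(rows=[{"fingers": 1,"x": 0,"y": 0,"z": 0,"ax": 0,"ay": 0,"az": 6.6},{"fingers": 1,"x": 0,"y": 0,"z": 0,"ax": 0,"ay": 0,"az": 6.6},{"fingers": 1,"x": 0,"y": 0,"z": 0,"ax": 0,"ay": 0,"az": 6.6},{"fingers": 1,"x": 0,"y": 0,"z": 0,"ax": 0,"ay": 0,"az": 6.6},{"fingers": 1,"x": 0,"y": 0,"z": 0,"ax": 0,"ay": 0,"az": 6.6},{"fingers": 1,"x": 0,"y": 0,"z": 0,"ax": 0,"ay": 0,"az": 6.6},{"fingers": 1,"x": 0,"y": 0,"z": 0,"ax": 0,"ay": 0,"az": 0},{"fingers": 1,"x": 0,"y": 0,"z": 0,"ax": 0,"ay": 0,"az": 0}])

```text
clock: 3.43
tcp_pos: [0.5895, -0.1178, 0.2499]
orientation: [2.531, -1.859, -0.0]
contact_force: [-0.0, -0.2, -0.2]
grip_width: 0.085
gripper_force: 0.0
```

```bash
cat >> h.py <<'E'
def state():
    o=r.get_obs();M=R.from_rotvec(o['orientation']).as_matrix()
    print('t',o['clock'].round(2),'tcp',o['tcp_pos'].round(4),'toolx',np.degrees(np.arctan2(M[1,0],M[0,0])).round(2),'tooly',np.degrees(np.arctan2(M[1,1],M[0,1])).round(2),'zax',M[:,2].round(4),'F',o['contact_force'].round(1),'w',o['grip_width'].round(4),'j',o['joints'].round(2))
    return o,M
def go(p,o,M):
    "tool-frame shift to world point p"
    print('shift tool',(M.T@(np.array(p)-o['tcp_pos'])).round(4))
E
python3 - <<'E'
from h import *
o,M=state();f=grab('wrist','w3');P=cloud(f)
b=blob(P,.5,.7,-.2,0,.119,.14,'handle')
go([*b[0],.116],o,M)
E
```

```text
Traceback (most recent call last):
  File "h.py", line 35, in state
    print('t',o['clock'].round(2),'tcp',o['tcp_pos'].round(4),'toolx',np.degrees(np.arctan2(M[1,0],M[0,0])).round(2),'tooly',np.degrees(np.arctan2(M[1,1],M[0,1])).round(2),'zax',M[:,2].round(4),'F',o['contact_force'].round(1),'w',o['grip_width'].round(4),'j',o['joints'].round(2))
              ^^^^^^^^^^^^^^^^
AttributeError: 'float' object has no attribute 'round'
```

```bash
sed -i "s/o=r.get_obs();M=R/o={k:np.asarray(v) for k,v in r.get_obs().items()};M=R/" h.py
python3 - <<'E'
from h import *
o,M=state();f=grab('wrist','w3');P=cloud(f)
b=blob(P,.5,.7,-.2,0,.119,.14,'handle')
go([*b[0],.116],o,M)
E
```

```text
t 3.43 tcp [ 0.5895 -0.1178  0.2499] toolx -72.6 tooly -162.6 zax [-9.e-04 -8.e-04 -1.e+00] F [-0.  -0.2 -0.2] w 0.085 j [ 0.06  0.36  0.05  1.74 -0.02  1.04 -2.73]
handle 1324 c [ 0.5909 -0.1131] size [0.0745 0.0134] ang deg from x -72.32 z [0.1225 0.1258 0.1273] mean [ 0.5911 -0.1146  0.1255]
shift tool [-0.0042 -0.0028  0.1339]
```

Request:
arm_command(rows=[{"fingers": 1,"x": -0.004,"y": -0.003,"z": 0.024,"ax": 0,"ay": 0,"az": 0},{"fingers": 1,"x": 0,"y": 0,"z": 0.025,"ax": 0,"ay": 0,"az": 0},{"fingers": 1,"x": 0,"y": 0,"z": 0.025,"ax": 0,"ay": 0,"az": 0},{"fingers": 1,"x": 0,"y": 0,"z": 0.025,"ax": 0,"ay": 0,"az": 0},{"fingers": 1,"x": 0,"y": 0,"z": 0.02,"ax": 0,"ay": 0,"az": 0},{"fingers": 1,"x": 0,"y": 0,"z": 0.015,"ax": 0,"ay": 0,"az": 0},{"fingers": 1,"x": 0,"y": 0,"z": 0,"ax": 0,"ay": 0,"az": 0},{"fingers": 1,"x": 0,"y": 0,"z": 0,"ax": 0,"ay": 0,"az": 0}])

```text
clock: 4.15
tcp_pos: [0.5911, -0.1119, 0.1158]
orientation: [2.531, -1.859, -0.002]
contact_force: [0.3, 0.3, 0.3]
grip_width: 0.0856
gripper_force: 0.0
```

Request:
arm_command(rows=[{"fingers": -1,"x": 0,"y": 0,"z": 0,"ax": 0,"ay": 0,"az": 0},{"fingers": -1,"x": 0,"y": 0,"z": 0,"ax": 0,"ay": 0,"az": 0},{"fingers": -1,"x": 0,"y": 0,"z": 0,"ax": 0,"ay": 0,"az": 0},{"fingers": -1,"x": 0,"y": 0,"z": 0,"ax": 0,"ay": 0,"az": 0},{"fingers": -1,"x": 0,"y": 0,"z": 0,"ax": 0,"ay": 0,"az": 0},{"fingers": -1,"x": 0,"y": 0,"z": 0,"ax": 0,"ay": 0,"az": 0},{"fingers": -1,"x": 0,"y": 0,"z": 0,"ax": 0,"ay": 0,"az": 0},{"fingers": -1,"x": 0,"y": 0,"z": 0,"ax": 0,"ay": 0,"az": 0}], grip_force=40)

```text
clock: 4.82
tcp_pos: [0.5905, -0.1117, 0.1169]
orientation: [2.53, -1.861, -0.003]
contact_force: [-5.3, 1.1, 7.4]
grip_width: 0.0134
gripper_force: 41.6
```

Run:
```python
from h import *
o,M=state();print(o['moment'])
```

```text
t 4.82 tcp [ 0.5905 -0.1117  0.1169] toolx -72.69 tooly -162.69 zax [-0.002  0.    -1.   ] F [-5.3  1.1  7.4] w 0.0134 j [ 0.06  0.51  0.03  1.85 -0.02  0.78 -2.74]
[ 0.05438602  1.04960014 -0.09452404]
```

Request:
arm_command(rows=[{"fingers": -1,"x": 0,"y": 0,"z": 0,"ax": 0,"ay": 0,"az": -6.7},{"fingers": -1,"x": 0,"y": 0,"z": 0,"ax": 0,"ay": 0,"az": -6.7},{"fingers": -1,"x": 0,"y": 0,"z": 0,"ax": 0,"ay": 0,"az": -6.7},{"fingers": -1,"x": 0,"y": 0,"z": 0,"ax": 0,"ay": 0,"az": -6.7},{"fingers": -1,"x": 0,"y": 0,"z": 0,"ax": 0,"ay": 0,"az": -6.7},{"fingers": -1,"x": 0,"y": 0,"z": 0,"ax": 0,"ay": 0,"az": -6.7},{"fingers": -1,"x": 0,"y": 0,"z": 0,"ax": 0,"ay": 0,"az": -6.7},{"fingers": -1,"x": 0,"y": 0,"z": 0,"ax": 0,"ay": 0,"az": -6.7},{"fingers": -1,"x": 0,"y": 0,"z": 0,"ax": 0,"ay": 0,"az": -6.7},{"fingers": -1,"x": 0,"y": 0,"z": 0,"ax": 0,"ay": 0,"az": -6.7}])

```text
clock: 5.65
tcp_pos: [0.5905, -0.1115, 0.1169]
orientation: [3.138, -0.147, -0.003]
contact_force: [-5.2, 1.7, 6.9]
grip_width: 0.0137
gripper_force: 41.5
```

Request:
arm_command(rows=[{"fingers": -1,"x": 0,"y": 0,"z": 0,"ax": 0,"ay": 0,"az": -6.7},{"fingers": -1,"x": 0,"y": 0,"z": 0,"ax": 0,"ay": 0,"az": -6.7},{"fingers": -1,"x": 0,"y": 0,"z": 0,"ax": 0,"ay": 0,"az": 0},{"fingers": -1,"x": 0,"y": 0,"z": 0,"ax": 0,"ay": 0,"az": 0}])

```text
clock: 5.98
tcp_pos: [0.5914, -0.1117, 0.117]
orientation: [-3.134, -0.205, 0.0]
contact_force: [-2.9, 0.4, 6.8]
grip_width: 0.0135
gripper_force: 83.0
```

Run:
```python
from h import *
o,M=state();print(o['moment']);f=grab('wrist','w4')
```

```text
t 5.98 tcp [ 0.5914 -0.1117  0.117 ] toolx 7.47 tooly -82.53 zax [-1.e-04  8.e-04 -1.e+00] F [-2.9  0.4  6.8] w 0.0135 j [ 0.32  0.53 -0.31  1.83  0.21  0.81 -1.54]
[ 0.27202598  0.57678086 -0.98360883]
```

View pics/w4.png

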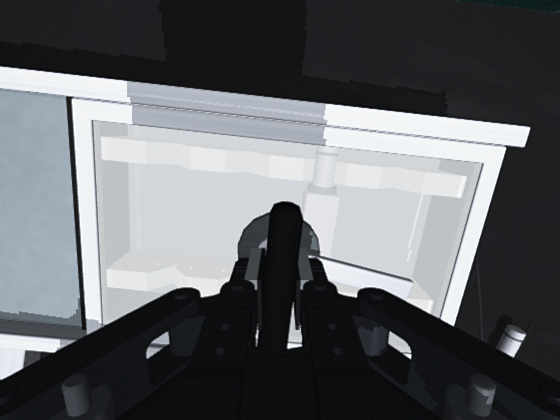

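The tongue now points along the slide, so the latch is released and against its stop. One spent shaft shows through the cover at (320,190). Next I slide the cover open along the box's +y.

Request:
arm_command(rows=[{"fingers": -1,"x": 0,"y": -0.004,"z": 0,"ax": 0,"ay": 0,"az": 0.3},{"fingers": -1,"x": 0.0025,"y": -0.0225,"z": 0,"ax": 0,"ay": 0,"az": 0},{"fingers": -1,"x": 0.0025,"y": -0.0225,"z": 0,"ax": 0,"ay": 0,"az": 0},{"fingers": -1,"x": 0.0025,"y": -0.0225,"z": 0,"ax": 0,"ay": 0,"az": 0},{"fingers": -1,"x": 0.0025,"y": -0.0225,"z": 0,"ax": 0,"ay": 0,"az": 0},{"fingers": -1,"x": 0.0025,"y": -0.0225,"z": 0,"ax": 0,"ay": 0,"az": 0},{"fingers": -1,"x": 0.0025,"y": -0.0225,"z": 0,"ax": 0,"ay": 0,"az": 0},{"fingers": -1,"x": 0.0025,"y": -0.0225,"z": 0,"ax": 0,"ay": 0,"az": 0},{"fingers": -1,"x": 0.0025,"y": -0.0225,"z": 0,"ax": 0,"ay": 0,"az": 0},{"fingers": -1,"x": 0,"y": 0,"z": 0,"ax": 0,"ay": 0,"az": 0}])

```text
clock: 6.87
tcp_pos: [0.5869, 0.0798, 0.117]
orientation: [-3.131, -0.207, -0.001]
contact_force: [-3.6, 2.6, 6.4]
grip_width: 0.013
gripper_force: 84.3
```

Run:
```python
from h import *
o,M=state();print(o['moment'])
```

```text
t 6.87 tcp [0.5869 0.0798 0.117 ] toolx 7.55 tooly -82.45 zax [ 2.0e-04  3.9e-03 -1.0e+00] F [-3.6  2.6  6.4] w 0.013 j [ 0.02  0.52 -0.34  1.85  0.23  0.81 -1.87]
[ 0.48410231  0.61998945 -1.1208829 ]
```

Request:
arm_command(rows=[{"fingers": -1,"x": 0.0015,"y": -0.016,"z": 0,"ax": 0,"ay": 0,"az": 0},{"fingers": -1,"x": 0.0015,"y": -0.014,"z": 0,"ax": 0,"ay": 0,"az": 0},{"fingers": -1,"x": 0.0005,"y": -0.006,"z": 0,"ax": 0,"ay": 0,"az": 0},{"fingers": -1,"x": 0,"y": -0.002,"z": 0,"ax": 0,"ay": 0,"az": 0},{"fingers": -1,"x": 0,"y": -0.002,"z": 0,"ax": 0,"ay": 0,"az": 0},{"fingers": -1,"x": 0,"y": 0,"z": 0,"ax": 0,"ay": 0,"az": 0}])

```text
clock: 7.37
tcp_pos: [0.5861, 0.114, 0.1169]
orientation: [-3.135, -0.199, -0.001]
contact_force: [-1.5, 1.0, 6.0]
grip_width: 0.0135
gripper_force: 81.3
```

Request:
arm_command(rows=[{"fingers": -1,"x": 0,"y": -0.002,"z": 0,"ax": 0,"ay": 0,"az": 0},{"fingers": -1,"x": 0,"y": 0,"z": 0,"ax": 0,"ay": 0,"az": 0}])

```text
clock: 7.53
tcp_pos: [0.5861, 0.1155, 0.117]
orientation: [-3.135, -0.198, -0.001]
contact_force: [-1.2, -0.2, 6.1]
grip_width: 0.0134
gripper_force: 81.0
```

Request:
arm_command(rows=[{"fingers": -1,"x": 0.0002,"y": -0.003,"z": 0,"ax": 0,"ay": 0,"az": 0},{"fingers": -1,"x": 0.0002,"y": -0.002,"z": 0,"ax": 0,"ay": 0,"az": 0},{"fingers": -1,"x": 0,"y": 0,"z": 0,"ax": 0,"ay": 0,"az": 0}])

```text
clock: 7.78
tcp_pos: [0.586, 0.1202, 0.117]
orientation: [3.135, 0.198, 0.002]
contact_force: [-0.8, -1.6, 5.3]
grip_width: 0.0131
gripper_force: 80.9
```

Request:
arm_command(rows=[{"fingers": -1,"x": 0,"y": -0.002,"z": 0,"ax": 0,"ay": 0,"az": 0},{"fingers": -1,"x": 0,"y": 0,"z": 0,"ax": 0,"ay": 0,"az": 0}])

```text
clock: 7.95
tcp_pos: [0.5859, 0.1203, 0.1169]
orientation: [3.133, 0.195, 0.001]
contact_force: [-0.4, -5.4, 6.9]
grip_width: 0.0132
gripper_force: 80.2
```

Request:
arm_command(rows=[{"fingers": -1,"x": 0,"y": -0.002,"z": 0,"ax": 0,"ay": 0,"az": 0},{"fingers": -1,"x": 0,"y": 0,"z": 0,"ax": 0,"ay": 0,"az": 0}])

```text
clock: 8.12
tcp_pos: [0.5859, 0.1204, 0.1169]
orientation: [3.131, 0.193, 0.001]
contact_force: [-0.4, -8.1, 8.4]
grip_width: 0.0138
gripper_force: 79.6
```

Stop reached: 232 mm of travel and the force is rising. Release, lift, and look into the box.

Request:
arm_command(rows=[{"fingers": -1,"x": 0,"y": 0.004,"z": 0,"ax": 0,"ay": 0,"az": 0},{"fingers": 0.2,"x": 0,"y": 0,"z": 0,"ax": 0,"ay": 0,"az": 0},{"fingers": 0.6,"x": 0,"y": 0,"z": 0,"ax": 0,"ay": 0,"az": 0},{"fingers": 0.6,"x": 0,"y": 0,"z": 0,"ax": 0,"ay": 0,"az": 0},{"fingers": 0.6,"x": 0,"y": 0,"z": 0,"ax": 0,"ay": 0,"az": 0},{"fingers": 0.6,"x": 0,"y": 0,"z": -0.03,"ax": 0,"ay": 0,"az": 0},{"fingers": 0.6,"x": 0,"y": 0,"z": -0.035,"ax": 0,"ay": 0,"az": 0},{"fingers": 0.6,"x": 0,"y": 0,"z": -0.035,"ax": 0,"ay": 0,"az": 5.8},{"fingers": 0.6,"x": 0,"y": 0.02,"z": -0.03,"ax": 0,"ay": 0,"az": 0},{"fingers": 0.6,"x": 0,"y": 0.03,"z": -0.01,"ax": 0,"ay": 0,"az": 0}])

```text
clock: 8.95
tcp_pos: [0.5886, 0.0753, 0.2617]
orientation: [-3.138, -0.055, -0.012]
contact_force: [1.4, -1.3, 0.5]
grip_width: 0.0686
gripper_force: 0.0
```

Request:
arm_command(rows=[{"fingers": 0.6,"x": 0,"y": 0.03,"z": -0.01,"ax": 0,"ay": 0,"az": 0},{"fingers": 0.6,"x": 0,"y": 0.03,"z": -0.01,"ax": 0,"ay": 0,"az": 0},{"fingers": 0.6,"x": 0,"y": 0.03,"z": 0,"ax": 0,"ay": 0,"az": 0},{"fingers": 0.6,"x": 0,"y": 0.03,"z": 0,"ax": 0,"ay": 0,"az": 0},{"fingers": 0.6,"x": 0,"y": 0.03,"z": 0,"ax": 0,"ay": 0,"az": 0},{"fingers": 0.6,"x": 0,"y": 0.03,"z": 0,"ax": 0,"ay": 0,"az": 0},{"fingers": 0.6,"x": 0,"y": 0,"z": 0,"ax": 0,"ay": 0,"az": 0},{"fingers": 0.6,"x": 0,"y": 0,"z": 0,"ax": 0,"ay": 0,"az": 0}])

```text
clock: 9.62
tcp_pos: [0.5916, -0.1113, 0.2759]
orientation: [3.141, 0.039, -0.001]
contact_force: [-0.5, 0.4, 0.0]
grip_width: 0.0683
gripper_force: 0.0
```

Run:
```python
from h import *
o,M=state();f=grab('wrist','w5');np.savez('/tmp/w5',**f);P=cloud(f);fr=f['frame']
im,hz=ortho([f],.45,.75,-.28,.05,.001,.12)
cv2.imwrite('pics/o5.png',np.hstack([cv2.resize(im,None,fx=1.2,fy=1.2)[:,:,::-1],cv2.resize(cv2.applyColorMap(np.nan_to_num(hz*2500).clip(0,255).astype(np.uint8),cv2.COLORMAP_JET),None,fx=1.2,fy=1.2)]))
```

```text
t 9.62 tcp [ 0.5916 -0.1113  0.2759] toolx 1.43 tooly -88.57 zax [-5.e-04 -6.e-04 -1.e+00] F [-0.5  0.4  0. ] w 0.0683 j [ 0.29  0.35 -0.26  1.69  0.1   1.11 -1.55]
```

View pics/o5.png

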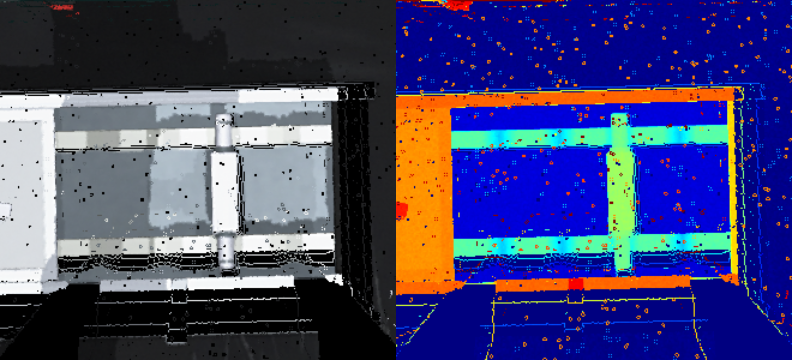

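The single spent shaft is in pair 1, at (225,190). Pairs 0, 2 and 3 are free at about columns 286, 165 and 105. I'll fit the box frame and measure the spent shaft.

Run:
```python
from h import *
from scipy.optimize import least_squares
f=dict(np.load('/tmp/w5.npz'));P=cloud(f);fr=f['frame']
b=blob(P,.54,.66,-.165,-.115,.046,.07,'spent boss')
blob(P,.5,.7,-.165,-.115,.0475,.07,'spent')
th=np.radians(1.4);ux=np.array([np.cos(th),np.sin(th)]);uy=np.array([-np.sin(th),np.cos(th)])
q=P.reshape(-1,3);q=q[(q[:,2]>.028)&(q[:,2]<.05)]
c0=np.array([.591,-.1117]);u=(q[:,:2]-c0)@ux;v=(q[:,:2]-c0)@uy
for lo,hi in((-70,-20),(20,70)):
    m=(u>lo/1e3)&(u<hi/1e3)&(np.abs(v)<.105)&(q[:,2]>.040)&(np.abs(v+.025)>.02)
    h,e=np.histogram(u[m],np.arange(lo,hi+1,1)/1e3);k=np.where(h>h.max()*.5)[0];print('bar u',e[k[0]],e[k[-1]+1],'z top',np.percentile(q[m][:,2],60))
    for k0 in(-.075,.025,.075):
        mm=(np.abs(u-np.sign(lo+hi)*.045)<.006)&(np.abs(v-k0)<.019)
        vv,zz=v[mm],q[mm][:,2]
        fun=lambda p:np.minimum(p[2],p[1]+np.abs(vv-p[0]))-zz
        s=least_squares(fun,[k0,.032,.046],loss='soft_l1',f_scale=.001);print(k0,s.x.round(4),mm.sum())
# walls
qa=P.reshape(-1,3);U=(qa[:,:2]-c0)@ux;V=(qa[:,:2]-c0)@uy
m=(qa[:,2]>.073)&(qa[:,2]<.085)&(V>-.11)&(V<.1)
for s in(1,-1):
    w=U[m&(U*s>.06)&(U*s<.12)];print('wall',np.percentile(w,[1,5,50,95,99]).round(4))
```

```text
spent boss 1989 c [ 0.5972 -0.14  ] size [0.114  0.0499] ang deg from x -0.01 z [0.0464 0.0526 0.0548] mean [ 0.5977 -0.1384  0.0511]
spent 1957 c [ 0.5848 -0.1399] size [0.1388 0.0499] ang deg from x -0.01 z [0.0479 0.0534 0.0626] mean [ 0.582  -0.1382  0.0532]
bar u -0.052 -0.038 z top 0.04666784973854626
-0.075 [-0.0758  0.033   0.047 ] 287
0.025 [0.0242 0.033  0.0469] 293
0.075 [0.0742 0.033  0.0469] 294
bar u 0.038 0.052 z top 0.046940235203068656
-0.075 [-0.0757  0.0331  0.0469] 341
0.025 [0.0243 0.0331 0.0472] 343
0.075 [0.0743 0.033  0.047 ] 344
wall [0.0725 0.0726 0.0775 0.0823 0.0825]
wall [-0.0825 -0.0822 -0.077  -0.0726 -0.0723]
```

Request:
arm_command(rows=[{"fingers": 0.1,"x": -0.001,"y": 0.014,"z": 0.02,"ax": 0,"ay": 0,"az": 0},{"fingers": 0.1,"x": 0,"y": 0.013,"z": 0.03,"ax": 0,"ay": 0,"az": 0},{"fingers": 0.1,"x": 0,"y": 0,"z": 0.03,"ax": 0,"ay": 0,"az": 0},{"fingers": 0.1,"x": 0,"y": 0,"z": 0.03,"ax": 0,"ay": 0,"az": 0},{"fingers": 0.1,"x": 0,"y": 0,"z": 0.03,"ax": 0,"ay": 0,"az": 0},{"fingers": 0.1,"x": 0,"y": 0,"z": 0.03,"ax": 0,"ay": 0,"az": 0},{"fingers": 0.1,"x": 0,"y": 0,"z": 0.025,"ax": 0,"ay": 0,"az": 0},{"fingers": 0.1,"x": 0,"y": 0,"z": 0.02,"ax": 0,"ay": 0,"az": 0},{"fingers": 0.1,"x": 0,"y": 0,"z": 0.015,"ax": 0,"ay": 0,"az": 0},{"fingers": 0.1,"x": 0,"y": 0,"z": 0,"ax": 0,"ay": 0,"az": 0}], grip_force=60)

```text
clock: 10.5
tcp_pos: [0.5897, -0.1333, 0.043]
orientation: [-3.139, -0.05, 0.009]
contact_force: [-0.3, -0.7, 0.0]
grip_width: 0.0469
gripper_force: 0.0
```

Run:
```python
from h import *
o,M=state();go([.591,-.138,.043],o,M)
```

```text
t 10.5 tcp [ 0.5897 -0.1333  0.043 ] toolx 1.83 tooly -88.18 zax [-0.0055  0.0023 -1.    ] F [-0.3 -0.7  0. ] w 0.0469 j [ 0.28  0.63 -0.21  1.85  0.2   0.68 -1.59]
shift tool [0.0011 0.0047 0.    ]
```

Request:
arm_command(rows=[{"fingers": 0.1,"x": 0.001,"y": 0.0045,"z": 0,"ax": 0,"ay": 0,"az": 0},{"fingers": 0.1,"x": 0,"y": 0,"z": 0,"ax": 0,"ay": 0,"az": 0},{"fingers": -1,"x": 0,"y": 0,"z": 0,"ax": 0,"ay": 0,"az": 0},{"fingers": -1,"x": 0,"y": 0,"z": 0,"ax": 0,"ay": 0,"az": 0},{"fingers": -1,"x": 0,"y": 0,"z": 0,"ax": 0,"ay": 0,"az": 0},{"fingers": -1,"x": 0,"y": 0,"z": 0,"ax": 0,"ay": 0,"az": 0},{"fingers": -1,"x": 0,"y": 0,"z": 0,"ax": 0,"ay": 0,"az": 0},{"fingers": -1,"x": 0,"y": 0,"z": 0,"ax": 0,"ay": 0,"az": 0}])

```text
clock: 11.17
tcp_pos: [0.594, -0.1369, 0.0483]
orientation: [-3.138, -0.048, -0.004]
contact_force: [-2.5, 8.5, 8.1]
grip_width: 0.0208
gripper_force: 60.1
```

Request:
arm_command(rows=[{"fingers": -1,"x": 0,"y": 0,"z": -0.01,"ax": 0,"ay": 0,"az": 0},{"fingers": -1,"x": 0,"y": 0,"z": -0.02,"ax": 0,"ay": 0,"az": 0},{"fingers": -1,"x": 0,"y": 0,"z": -0.03,"ax": 0,"ay": 0,"az": 0},{"fingers": -1,"x": 0,"y": 0,"z": -0.03,"ax": 0,"ay": 0,"az": 0},{"fingers": -1,"x": 0,"y": 0,"z": -0.03,"ax": 0,"ay": 0,"az": 0},{"fingers": -1,"x": 0,"y": 0,"z": -0.03,"ax": 0,"ay": 0,"az": 0},{"fingers": -1,"x": 0,"y": 0,"z": -0.03,"ax": 0,"ay": 0,"az": 0},{"fingers": -1,"x": 0,"y": -0.015,"z": -0.02,"ax": 0,"ay": 0,"az": 0},{"fingers": -1,"x": -0.003,"y": -0.025,"z": 0,"ax": 0,"ay": 0,"az": 0},{"fingers": -1,"x": -0.003,"y": -0.03,"z": 0,"ax": 0,"ay": 0,"az": 0}])

```text
clock: 12.0
tcp_pos: [0.5855, -0.0728, 0.2492]
orientation: [3.139, 0.038, 0.007]
contact_force: [0.4, 1.2, -1.5]
grip_width: 0.021
gripper_force: 59.0
```

Request:
arm_command(rows=[{"fingers": -1,"x": -0.006,"y": -0.03,"z": 0,"ax": 0,"ay": 0,"az": 0},{"fingers": -1,"x": -0.006,"y": -0.03,"z": 0,"ax": 0,"ay": 0,"az": 0},{"fingers": -1,"x": -0.006,"y": -0.03,"z": 0,"ax": 0,"ay": 0,"az": 0},{"fingers": -1,"x": -0.006,"y": -0.03,"z": 0,"ax": 0,"ay": 0,"az": 0},{"fingers": -1,"x": -0.006,"y": -0.03,"z": 0,"ax": 0,"ay": 0,"az": 0},{"fingers": -1,"x": -0.006,"y": -0.03,"z": 0,"ax": 0,"ay": 0,"az": 0},{"fingers": -1,"x": -0.006,"y": -0.03,"z": 0,"ax": 0,"ay": 0,"az": 0},{"fingers": -1,"x": -0.006,"y": -0.03,"z": 0,"ax": 0,"ay": 0,"az": 0},{"fingers": -1,"x": -0.006,"y": -0.03,"z": 0,"ax": 0,"ay": 0,"az": 0},{"fingers": -1,"x": -0.006,"y": -0.03,"z": 0,"ax": 0,"ay": 0,"az": 0}])

```text
clock: 12.83
tcp_pos: [0.5158, 0.2281, 0.2473]
orientation: [3.141, 0.044, 0.002]
contact_force: [0.0, 0.6, -1.3]
grip_width: 0.0206
gripper_force: 59.0
```

Run:
```python
from h import *
o,M=state();f=grab('wrist','w6');np.savez('/tmp/w6',**f)
```

```text
t 12.83 tcp [0.5158 0.2281 0.2473] toolx 1.6 tooly -88.4 zax [ 1.4e-03 -3.0e-04 -1.0e+00] F [ 0.   0.6 -1.3] w 0.0206 j [-0.19  0.33 -0.42  1.81  0.15  1.04 -2.21]
```

View pics/w6.png

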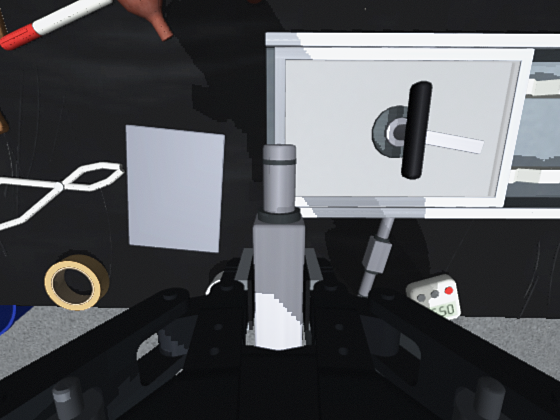

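The shaft is held. The mat's corners are at (126,125), (223,134), (220,252) and (128,246). Now the mat centre, and the height and offset of the held shaft.

```bash
cat >> h.py <<'E'
def held(f,o,half=.02):
    "held shaft in tool coords from the wrist cloud (near half only visible)"
    M=R.from_rotvec(o['orientation']).as_matrix();P=cloud(f);q=(P.reshape(-1,3)-o['tcp_pos'])@M
    m=(np.abs(q[:,1])<.013)&(q[:,2]>-.03)&(q[:,2]<.03)&(q[:,0]>-.02)&(q[:,0]<.09)
    q=q[m];return q
E
python3 - <<'E'
from h import *
f=dict(np.load('/tmp/w6.npz'));o,M=state();P=cloud(f)
px=[(126,125),(223,134),(220,252),(128,246)]
c=np.array([np.median(P[v-2:v+3,u-2:u+3].reshape(-1,3),axis=0) for u,v in px]);print(c.round(4),c.mean(0).round(4))
b=blob(P,.4,.62,.27,.46,.0025,.012,'mat',f['frame'],110)
q=held(f,o);q=q[q[:,2]<.02]
for lo in np.arange(0,.085,.005):
    m=(q[:,0]>=lo)&(q[:,0]<lo+.005)
    if m.sum()>5: print(round(lo,3),m.sum(),'topz',np.percentile(q[m][:,2],20).round(4),'y',np.percentile(q[m][:,1],[2,98]).round(4))
print(q[:,0].max())
E
```

```text
t 12.88 tcp [0.5133 0.2361 0.2478] toolx 2.08 tooly -87.92 zax [ 9.0e-04  5.2e-03 -1.0e+00] F [-1.4  7.3 -1.7] w 0.0208 j [-0.2   0.33 -0.43  1.8   0.15  1.04 -2.21]
[[5.851e-01 4.068e-01 2.000e-03]
 [5.783e-01 2.942e-01 2.900e-03]
 [4.281e-01 3.015e-01 9.000e-04]
 [4.332e-01 4.212e-01 5.000e-04]] [0.5062 0.3559 0.0015]
mat 11620 c [0.5094 0.3794] size [0.1635 0.149 ] ang deg from x 85.98 z [0.0038 0.0051 0.0067] mean [0.5124 0.3585 0.0052]
0.0 475 topz -0.0181 y [-0.0041  0.0124]
0.005 658 topz -0.0115 y [-0.0127  0.0122]
0.01 1120 topz -0.0191 y [-0.0121  0.0118]
0.015 524 topz -0.0253 y [-0.0117  0.0126]
0.02 405 topz -0.0056 y [-0.0021  0.0126]
0.025 415 topz -0.0056 y [-0.0019  0.0126]
0.03 472 topz -0.0044 y [-0.0015  0.0127]
0.035 359 topz -0.0012 y [0.0005 0.0128]
0.04 303 topz -0.0011 y [0.0021 0.0128]
0.045 308 topz -0.001 y [0.0022 0.0128]
0.05 323 topz -0.001 y [0.0023 0.0128]
0.055 316 topz -0.0013 y [0.0024 0.0127]
0.06 229 topz -0.0008 y [0.0025 0.0128]
0.06324684468366182
```

Request:
arm_command(rows=[{"fingers": -1,"x": 0,"y": -0.03,"z": 0.01,"ax": 0,"ay": 0,"az": 0},{"fingers": -1,"x": 0,"y": -0.03,"z": 0.02,"ax": 0,"ay": 0,"az": 0},{"fingers": -1,"x": 0,"y": -0.03,"z": 0.02,"ax": 0,"ay": 0,"az": 0},{"fingers": -1,"x": 0,"y": -0.025,"z": 0.02,"ax": 0,"ay": 0,"az": 5},{"fingers": -1,"x": 0,"y": 0,"z": 0.03,"ax": 0,"ay": 0,"az": 0},{"fingers": -1,"x": 0,"y": 0,"z": 0.03,"ax": 0,"ay": 0,"az": 0},{"fingers": -1,"x": 0,"y": 0,"z": 0.03,"ax": 0,"ay": 0,"az": 0},{"fingers": -1,"x": 0,"y": 0,"z": 0.02,"ax": 0,"ay": 0,"az": 0},{"fingers": -1,"x": 0,"y": 0,"z": 0,"ax": 0,"ay": 0,"az": 0},{"fingers": -1,"x": 0,"y": 0,"z": 0,"ax": 0,"ay": 0,"az": 0}])

```text
clock: 13.72
tcp_pos: [0.5129, 0.3415, 0.0663]
orientation: [3.139, -0.093, -0.001]
contact_force: [0.0, 0.3, -1.1]
grip_width: 0.0207
gripper_force: 59.2
```

Run:
```python
from h import *
o,M=state();go([.508,.357,.026],o,M);f=grab('wrist','w7');P=cloud(f)
o,M=state()
px=[(np.array([.5851,.4068]),0)]
q=held(f,o);q=q[q[:,2]<.02]
for lo in np.arange(0.02,.075,.005):
    m=(q[:,0]>=lo)&(q[:,0]<lo+.005)
    if m.sum()>5: print(round(lo,3),m.sum(),'topz',np.percentile(q[m][:,2],20).round(4),'y',np.percentile(q[m][:,1],[2,98]).round(4))
b=blob(P,.4,.62,.27,.46,.0028,.0065,'mat',f['frame'],110)
```

```text
t 13.72 tcp [0.5129 0.3415 0.0663] toolx -3.38 tooly -93.38 zax [-0.001  -0.0013 -1.    ] F [ 0.   0.3 -1.1] w 0.0207 j [-0.43  0.63 -0.35  1.81  0.3   0.75 -2.57]
shift tool [-0.0058 -0.0152  0.0403]
t 13.77 tcp [0.5138 0.3424 0.0677] toolx -3.38 tooly -93.38 zax [ 1.3e-03  7.0e-04 -1.0e+00] F [-0.5 -1.  -1.9] w 0.0206 j [-0.43  0.63 -0.35  1.81  0.3   0.75 -2.57]
0.02 606 topz -0.0046 y [-0.009   0.0119]
0.025 720 topz -0.0041 y [-0.0088  0.0119]
0.03 532 topz -0.0016 y [-0.0071  0.0102]
0.035 362 topz 0.0001 y [-0.0049  0.0085]
0.04 382 topz 0.0002 y [-0.0049  0.0084]
0.045 404 topz 0.0002 y [-0.0053  0.0083]
0.05 405 topz 0.0 y [-0.0052  0.0083]
0.055 419 topz 0.0003 y [-0.0052  0.0082]
0.06 27 topz 0.0043 y [-0.0037  0.0067]
mat 21183 c [0.5094 0.3795] size [0.1638 0.1491] ang deg from x 85.98 z [0.004  0.0051 0.0061] mean [0.5396 0.3598 0.0051]
```

Request:
arm_command(rows=[{"fingers": -1,"x": -0.003,"y": -0.015,"z": 0.0,"ax": 0,"ay": 0,"az": 0},{"fingers": -1,"x": 0,"y": 0,"z": 0.015,"ax": 0,"ay": 0,"az": 0},{"fingers": -1,"x": 0,"y": 0,"z": 0.015,"ax": 0,"ay": 0,"az": 0},{"fingers": -1,"x": 0,"y": 0,"z": 0.009,"ax": 0,"ay": 0,"az": 0},{"fingers": -1,"x": 0,"y": 0,"z": 0,"ax": 0,"ay": 0,"az": 0},{"fingers": -1,"x": 0,"y": 0,"z": 0,"ax": 0,"ay": 0,"az": 0}])

```text
clock: 14.27
tcp_pos: [0.5111, 0.3581, 0.0281]
orientation: [-3.14, 0.092, -0.001]
contact_force: [0.2, 1.0, -1.3]
grip_width: 0.0209
gripper_force: 59.3
```

Request:
arm_command(rows=[{"fingers": -1,"x": 0,"y": 0,"z": 0.002,"ax": 0,"ay": 0,"az": 0},{"fingers": -1,"x": 0,"y": 0,"z": 0,"ax": 0,"ay": 0,"az": 0}])

```text
clock: 14.43
tcp_pos: [0.5114, 0.3578, 0.0262]
orientation: [-3.139, 0.093, -0.002]
contact_force: [-0.5, -0.9, -1.1]
grip_width: 0.0209
gripper_force: 59.3
```

Request:
arm_command(rows=[{"fingers": -1,"x": 0,"y": 0,"z": 0.002,"ax": 0,"ay": 0,"az": 0},{"fingers": -1,"x": 0,"y": 0,"z": 0,"ax": 0,"ay": 0,"az": 0}])

```text
clock: 14.6
tcp_pos: [0.511, 0.3574, 0.0235]
orientation: [-3.14, 0.092, -0.001]
contact_force: [-0.5, 0.1, -1.1]
grip_width: 0.0209
gripper_force: 59.3
```

Request:
arm_command(rows=[{"fingers": -1,"x": 0,"y": 0,"z": 0.0015,"ax": 0,"ay": 0,"az": 0},{"fingers": -1,"x": 0,"y": 0,"z": 0,"ax": 0,"ay": 0,"az": 0}])

```text
clock: 14.77
tcp_pos: [0.511, 0.3574, 0.0234]
orientation: [3.14, -0.093, 0.001]
contact_force: [-3.6, -2.8, 11.0]
grip_width: 0.0207
gripper_force: 66.3
```

Request:
arm_command(rows=[{"fingers": -1,"x": 0,"y": 0,"z": 0.001,"ax": 0,"ay": 0,"az": 0},{"fingers": -1,"x": 0,"y": 0,"z": 0,"ax": 0,"ay": 0,"az": 0}])

```text
clock: 14.93
tcp_pos: [0.5111, 0.3574, 0.0233]
orientation: [3.14, -0.093, 0.001]
contact_force: [-7.1, -5.4, 18.9]
grip_width: 0.0206
gripper_force: 71.0
```

Request:
arm_command(rows=[{"fingers": -1,"x": 0,"y": 0,"z": -0.0025,"ax": 0,"ay": 0,"az": 0},{"fingers": -0.3,"x": 0,"y": 0,"z": 0,"ax": 0,"ay": 0,"az": 0},{"fingers": 0,"x": 0,"y": 0,"z": 0,"ax": 0,"ay": 0,"az": 0},{"fingers": 0,"x": 0,"y": 0,"z": 0,"ax": 0,"ay": 0,"az": 0},{"fingers": 0,"x": 0,"y": 0,"z": -0.02,"ax": 0,"ay": 0,"az": 0},{"fingers": 0,"x": 0,"y": 0,"z": -0.03,"ax": 0,"ay": 0,"az": 0},{"fingers": 0,"x": 0,"y": 0,"z": -0.035,"ax": 0,"ay": 0,"az": 0},{"fingers": 0,"x": 0,"y": 0,"z": -0.035,"ax": 0,"ay": 0,"az": 0},{"fingers": 0,"x": 0,"y": 0,"z": -0.035,"ax": 0,"ay": 0,"az": 0},{"fingers": 0,"x": 0,"y": 0,"z": -0.03,"ax": 0,"ay": 0,"az": 0}])

```text
clock: 15.77
tcp_pos: [0.511, 0.3576, 0.2106]
orientation: [-3.139, 0.092, -0.001]
contact_force: [1.0, 0.7, 0.1]
grip_width: 0.0427
gripper_force: 0.0
```

Request:
arm_command(rows=[{"fingers": 0,"x": -0.006,"y": 0.03,"z": -0.01,"ax": 0,"ay": 0,"az": 0},{"fingers": 0,"x": -0.006,"y": 0.03,"z": -0.01,"ax": 0,"ay": 0,"az": 0},{"fingers": 0,"x": -0.006,"y": 0.03,"z": -0.01,"ax": 0,"ay": 0,"az": 0},{"fingers": 0,"x": -0.006,"y": 0.03,"z": 0,"ax": 0,"ay": 0,"az": 0},{"fingers": 0,"x": -0.006,"y": 0.03,"z": 0,"ax": 0,"ay": 0,"az": 0},{"fingers": 0,"x": -0.006,"y": 0.03,"z": 0,"ax": 0,"ay": 0,"az": 0},{"fingers": 0,"x": 0,"y": 0,"z": 0,"ax": 0,"ay": 0,"az": 0},{"fingers": 0,"x": 0,"y": 0,"z": 0,"ax": 0,"ay": 0,"az": 0},{"fingers": 0,"x": 0,"y": 0,"z": 0,"ax": 0,"ay": 0,"az": 0}])

```text
clock: 16.52
tcp_pos: [0.4646, 0.1805, 0.2385]
orientation: [-3.14, 0.092, -0.001]
contact_force: [-0.1, -0.2, -0.2]
grip_width: 0.0425
gripper_force: 0.0
```

Run:
```python
from h import *
o,M=state();f=grab('wrist','w8');np.savez('/tmp/w8',**f);P=cloud(f)
blob(P,.43,.6,.3,.42,.0115,.04,'spent',f['frame'],60)
```

```text
t 16.52 tcp [0.4646 0.1805 0.2385] toolx -3.35 tooly -93.35 zax [ 6.e-04  7.e-04 -1.e+00] F [-0.1 -0.2 -0.2] w 0.0425 j [-0.14  0.23 -0.4   1.96  0.11  0.97 -2.23]
spent 2337 c [0.5076 0.3573] size [0.1296 0.0232] ang deg from x -4.4 z [0.0153 0.0257 0.028 ] mean [0.5102 0.3548 0.0239]
```

View pics/w8.png

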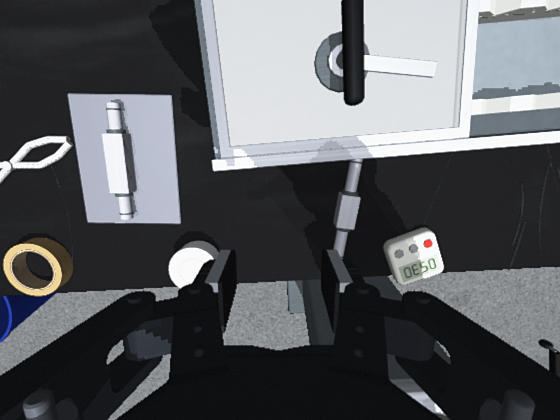

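The spent shaft lies flat in the middle of the mat, at (117,160). Shaft A is at (348,210), with the timer at (412,255) close beside it. I'll measure shaft A and the timer.

```bash
cat >> h.py <<'E'
def shaft(P,x0,x1,y0,y1,z0=.008,z1=.03):
    "new shaft on the worktop: axis from the points above the table, centre from extent"
    m=(P[...,0]>x0)&(P[...,0]<x1)&(P[...,1]>y0)&(P[...,1]<y1)&(P[...,2]>z0)&(P[...,2]<z1)
    k=cv2.connectedComponentsWithStats(m.astype(np.uint8));i=1+np.argmax(k[2][1:,4]);q=P[k[1]==i]
    (c,s,a)=cv2.minAreaRect(q[:,:2].astype(np.float32))
    if s[0]<s[1]: a+=90;s=s[::-1]
    a=(a+90)%180-90;d=np.array([np.cos(np.radians(a)),np.sin(np.radians(a))]);t=(q[:,:2]-c)@d;n=(q[:,:2]-c)@[-d[1],d[0]]
    b=q[:,2]>.0195 ; tb=np.percentile(t[b],[3,97])
    print('shaft c',np.round(c,4),'size',np.round(s,4),'ang',round(a,2),'boss t',tb.round(4),'boss centre',(c+d*tb.mean()).round(4),'z',np.percentile(q[:,2],[5,50,98]).round(4))
    return c,a
E
python3 - <<'E'
from h import *
f=dict(np.load('/tmp/w8.npz'));P=cloud(f);o,M=state()
c,a=shaft(P,.36,.52,.065,.14)
go([*c,.1],o,M)
blob(P,.33,.47,-.02,.07,.014,.03,'timer')
d=np.radians(a);t=P.reshape(-1,3);t=t[(t[:,2]>.012)&(t[:,2]<.03)&(t[:,1]<.085)&(t[:,1]>-.03)&(t[:,0]>.35)&(t[:,0]<.46)]
e=(t[:,:2]-c)@np.array([[np.cos(d),-np.sin(d)],[np.sin(d),np.cos(d)]]);e=e[e[:,1]<-.014]
for l in(-.05,-.04,-.03,-.02,-.01,0,.01):
    k=(e[:,0]>l)&(e[:,0]<l+.01)
    if k.sum()>3: print(l,np.percentile(e[k,1],98).round(4))
E
```

```text
t 16.57 tcp [0.4646 0.1811 0.2384] toolx -3.29 tooly -93.29 zax [ 4.e-04  9.e-04 -1.e+00] F [-0.2 -0.4  0.2] w 0.0427 j [-0.14  0.23 -0.4   1.96  0.11  0.97 -2.23]
shaft c [0.4376 0.1007] size [0.1214 0.0225] ang -11.22 boss t [-0.0232  0.0236] boss centre [0.4377 0.1007] z [0.0135 0.0195 0.0242]
shift tool [-0.0224  0.0819  0.1383]
timer 2162 c [0.3712 0.0164] size [0.0604 0.0602] ang deg from x -71.74 z [0.0158 0.018  0.0198] mean [0.3728 0.0176 0.0179]
-0.05 -0.0596
-0.04 -0.0602
-0.03 -0.0717
-0.02 -0.0872
```

Request:
arm_command(rows=[{"fingers": 0,"x": -0.006,"y": 0.02,"z": 0.02,"ax": 0,"ay": 0,"az": 0},{"fingers": 0,"x": -0.006,"y": 0.02,"z": 0.025,"ax": 0,"ay": 0,"az": 0},{"fingers": 0,"x": -0.006,"y": 0.02,"z": 0.025,"ax": 0,"ay": 0,"az": 0},{"fingers": 0,"x": -0.006,"y": 0.021,"z": 0.025,"ax": 0,"ay": 0,"az": 0},{"fingers": 0,"x": 0,"y": 0,"z": 0.025,"ax": 0,"ay": 0,"az": 4},{"fingers": 0,"x": 0,"y": 0,"z": 0.02,"ax": 0,"ay": 0,"az": 3.9},{"fingers": 0,"x": 0,"y": 0,"z": 0,"ax": 0,"ay": 0,"az": 0},{"fingers": 0,"x": 0,"y": 0,"z": 0,"ax": 0,"ay": 0,"az": 0}])

```text
clock: 17.23
tcp_pos: [0.4354, 0.1016, 0.0978]
orientation: [3.127, -0.302, -0.003]
contact_force: [1.1, 0.6, 0.8]
grip_width: 0.0426
gripper_force: 0.0
```

Run:
```python
from h import *
f=grab('wrist','w9');P=cloud(f);o,M=state()
go([.436,.101,.024],o,M)
m=(P[...,0]>.4)&(P[...,0]<.52)&(P[...,1]>.06)&(P[...,1]<.13)&(P[...,2]>.008)&(P[...,2]<.03)
q=(P[m]-o['tcp_pos'])@M
for lo in np.arange(0,.08,.005):
    k=(q[:,0]>=lo)&(q[:,0]<lo+.005)
    if k.sum()>5: print(round(lo,3),k.sum(),'z',np.percentile(P[m][k][:,2],90).round(4),'y',np.percentile(q[k][:,1],[3,97]).round(4))
```

```text
t 17.28 tcp [0.4363 0.1018 0.0987] toolx -11.03 tooly -101.03 zax [ 1.e-04  7.e-04 -1.e+00] F [ 0.9  0.3 -0.2] w 0.0428 j [-0.1   0.35 -0.31  2.19  0.18  0.62 -2.31]
shift tool [-0.0001  0.0009  0.0747]
0.0 220 z 0.0237 y [-0.0095  0.0111]
0.005 223 z 0.0238 y [-0.0094  0.011 ]
0.01 225 z 0.024 y [-0.0093  0.0109]
0.015 264 z 0.0237 y [-0.0097  0.0112]
0.02 228 z 0.0218 y [-0.0078  0.0095]
0.025 141 z 0.0191 y [-0.0058  0.0074]
0.03 145 z 0.0192 y [-0.0058  0.0074]
0.035 149 z 0.0192 y [-0.0057  0.0073]
0.04 151 z 0.0193 y [-0.0057  0.0072]
0.045 150 z 0.0193 y [-0.0056  0.0072]
0.05 154 z 0.0192 y [-0.0056  0.0071]
0.055 170 z 0.0196 y [-0.0063  0.0071]
0.06 180 z 0.0195 y [-0.0264  0.0071]
0.065 17 z 0.0279 y [-0.0107  0.009 ]
0.07 13 z 0.0288 y [0.0112 0.0272]
```

Request:
arm_command(rows=[{"fingers": 0,"x": 0.001,"y": 0.001,"z": 0.02,"ax": 0,"ay": 0,"az": 0},{"fingers": 0,"x": 0,"y": 0,"z": 0.02,"ax": 0,"ay": 0,"az": 0},{"fingers": 0,"x": 0,"y": 0,"z": 0.02,"ax": 0,"ay": 0,"az": 0},{"fingers": 0,"x": 0,"y": 0,"z": 0.014,"ax": 0,"ay": 0,"az": 0},{"fingers": 0,"x": 0,"y": 0,"z": 0,"ax": 0,"ay": 0,"az": 0},{"fingers": -1,"x": 0,"y": 0,"z": 0,"ax": 0,"ay": 0,"az": 0},{"fingers": -1,"x": 0,"y": 0,"z": 0,"ax": 0,"ay": 0,"az": 0},{"fingers": -1,"x": 0,"y": 0,"z": 0,"ax": 0,"ay": 0,"az": 0},{"fingers": -1,"x": 0,"y": 0,"z": 0,"ax": 0,"ay": 0,"az": 0},{"fingers": -1,"x": 0,"y": 0,"z": 0,"ax": 0,"ay": 0,"az": 0}])

```text
clock: 18.12
tcp_pos: [0.4378, 0.1, 0.0259]
orientation: [-3.125, 0.307, -0.005]
contact_force: [-0.6, 0.4, 7.4]
grip_width: 0.0206
gripper_force: 59.8
```

Request:
arm_command(rows=[{"fingers": -1,"x": 0,"y": 0,"z": -0.01,"ax": 0,"ay": 0,"az": 0},{"fingers": -1,"x": 0,"y": 0,"z": -0.02,"ax": 0,"ay": 0,"az": 0},{"fingers": -1,"x": 0,"y": 0,"z": -0.03,"ax": 0,"ay": 0,"az": 0},{"fingers": -1,"x": 0,"y": 0,"z": -0.03,"ax": 0,"ay": 0,"az": 0},{"fingers": -1,"x": 0,"y": 0,"z": -0.03,"ax": 0,"ay": 0,"az": 0},{"fingers": -1,"x": 0,"y": 0,"z": -0.03,"ax": 0,"ay": 0,"az": -6},{"fingers": -1,"x": 0,"y": 0,"z": -0.025,"ax": 0,"ay": 0,"az": -6.5},{"fingers": -1,"x": 0,"y": 0,"z": 0,"ax": 0,"ay": 0,"az": 0},{"fingers": -1,"x": 0,"y": 0,"z": 0,"ax": 0,"ay": 0,"az": 0}])

```text
clock: 18.87
tcp_pos: [0.4371, 0.0991, 0.2012]
orientation: [-3.141, -0.031, -0.006]
contact_force: [-0.4, -0.6, -2.0]
grip_width: 0.0205
gripper_force: 59.1
```

```bash
cat >> h.py <<'E'
NC=np.array([.591,-.1117]);TH=np.radians(1.4)
def notch(k): return NC+np.array([-np.sin(TH),np.cos(TH)])*(-.0757+.05*k)
def heldprof(save):
    f=grab('wrist',save);o,M=state();q=held(f,o);q=q[q[:,2]<.02]
    for lo in np.arange(0.0,.085,.005):
        m=(q[:,0]>=lo)&(q[:,0]<lo+.005)
        if m.sum()>5: print(round(lo,3),m.sum(),'topz',np.percentile(q[m][:,2],20).round(4),'y',np.percentile(q[m][:,1],[2,98]).round(4))
    return o,M
E
python3 - <<'E'
from h import *
o,M=heldprof('w10')
for k in range(4): print(k,notch(k).round(4));go([*notch(k),.2],o,M)
E
```

```text
t 18.92 tcp [0.4361 0.0987 0.1998] toolx 1.12 tooly -88.88 zax [ 9.e-04 -3.e-04 -1.e+00] F [-0.4  0.5 -2.4] w 0.0202 j [-0.01  0.19 -0.39  2.11  0.1   0.86 -2.01]
0.0 711 topz -0.0208 y [-0.0118  0.0121]
0.005 779 topz -0.021 y [-0.0123  0.0124]
0.01 1002 topz -0.0155 y [-0.0128  0.0128]
0.015 650 topz 0.0013 y [-0.0103  0.0106]
0.02 481 topz 0.0036 y [-0.0086  0.009 ]
0.025 311 topz 0.0056 y [-0.0063  0.0069]
0.03 312 topz 0.0056 y [-0.0067  0.0068]
0.035 326 topz 0.0056 y [-0.0067  0.0067]
0.04 339 topz 0.0057 y [-0.0066  0.0072]
0.045 352 topz 0.0056 y [-0.0065  0.0071]
0.05 358 topz 0.0056 y [-0.0065  0.007 ]
0.055 364 topz 0.0054 y [-0.0064  0.0069]
0.06 313 topz 0.0056 y [-0.0064  0.0068]
0 [ 0.5928 -0.1874]
shift tool [ 0.1511  0.2891 -0.    ]
1 [ 0.5916 -0.1374]
shift tool [ 0.1509  0.2391 -0.    ]
2 [ 0.5904 -0.0874]
shift tool [ 0.1506  0.1891 -0.    ]
3 [ 0.5892 -0.0374]
shift tool [ 0.1504  0.1391 -0.    ]
```

Request:
arm_command(rows=[{"fingers": -1,"x": 0.02,"y": 0.02,"z": 0,"ax": 0,"ay": 0,"az": -0.3},{"fingers": -1,"x": 0.026,"y": 0.024,"z": 0,"ax": 0,"ay": 0,"az": 0},{"fingers": -1,"x": 0.026,"y": 0.024,"z": 0,"ax": 0,"ay": 0,"az": 0},{"fingers": -1,"x": 0.026,"y": 0.024,"z": 0,"ax": 0,"ay": 0,"az": 0},{"fingers": -1,"x": 0.026,"y": 0.024,"z": 0.01,"ax": 0,"ay": 0,"az": 0},{"fingers": -1,"x": 0.026,"y": 0.024,"z": 0.03,"ax": 0,"ay": 0,"az": 0},{"fingers": -1,"x": 0,"y": 0,"z": 0.03,"ax": 0,"ay": 0,"az": 0},{"fingers": -1,"x": 0,"y": 0,"z": 0.03,"ax": 0,"ay": 0,"az": 0},{"fingers": -1,"x": 0,"y": 0,"z": 0,"ax": 0,"ay": 0,"az": 0},{"fingers": -1,"x": 0,"y": 0,"z": 0,"ax": 0,"ay": 0,"az": 0}])

```text
clock: 19.75
tcp_pos: [0.5848, -0.0343, 0.0998]
orientation: [-3.141, -0.042, 0.011]
contact_force: [0.6, 0.3, -1.0]
grip_width: 0.0203
gripper_force: 59.2
```

Run:
```python
from h import *
o,M=heldprof('w11')
go([*notch(3),.0565],o,M)
```

```text
t 19.8 tcp [ 0.5866 -0.034   0.1019] toolx 1.54 tooly -88.46 zax [-2.3e-03  2.0e-04 -1.0e+00] F [ 0.5  0.2 -1.5] w 0.0205 j [ 0.15  0.53 -0.26  1.87  0.19  0.77 -1.75]
0.0 732 topz -0.0171 y [-0.0114  0.0125]
0.005 1109 topz -0.016 y [-0.0127  0.0128]
0.01 568 topz 0.0044 y [-0.0127  0.0123]
0.015 622 topz 0.0059 y [-0.0095  0.0109]
0.02 396 topz 0.0093 y [-0.0076  0.0091]
0.025 314 topz 0.0094 y [-0.0062  0.0074]
0.03 323 topz 0.0095 y [-0.0061  0.0073]
0.035 338 topz 0.0095 y [-0.0061  0.0072]
0.04 347 topz 0.0095 y [-0.006   0.0077]
0.045 351 topz 0.0096 y [-0.0059  0.0076]
0.05 359 topz 0.0095 y [-0.0058  0.0075]
0.055 369 topz 0.0095 y [-0.0058  0.0074]
0.06 102 topz 0.01 y [-0.0053  0.0069]
shift tool [0.0026 0.0035 0.0454]
```

Request:
arm_command(rows=[{"fingers": -1,"x": 0.003,"y": 0.0035,"z": 0.015,"ax": 0,"ay": 0,"az": 0},{"fingers": -1,"x": 0,"y": 0,"z": 0,"ax": 0,"ay": 0,"az": 0},{"fingers": -1,"x": 0,"y": 0,"z": 0,"ax": 0,"ay": 0,"az": 0}])

```text
clock: 20.05
tcp_pos: [0.5908, -0.0378, 0.0888]
orientation: [3.141, 0.042, 0.002]
contact_force: [-0.1, -0.3, -1.9]
grip_width: 0.0205
gripper_force: 59.3
```

Run:
```python
from h import *
o,M=heldprof('w12')
go([*notch(3),.0565],o,M)
```

```text
t 20.1 tcp [ 0.591  -0.0376  0.089 ] toolx 1.54 tooly -88.46 zax [ 1.8e-03 -1.0e-04 -1.0e+00] F [ 0.  -0.8 -1.6] w 0.0205 j [ 0.15  0.55 -0.25  1.87  0.2   0.74 -1.75]
0.0 727 topz -0.0191 y [-0.0114  0.0125]
0.005 761 topz -0.019 y [-0.012   0.0127]
0.01 975 topz -0.0131 y [-0.0128  0.0128]
0.015 619 topz 0.0033 y [-0.0098  0.011 ]
0.02 466 topz 0.0061 y [-0.0081  0.0093]
0.025 309 topz 0.0075 y [-0.0063  0.0074]
0.03 321 topz 0.0075 y [-0.0062  0.0073]
0.035 329 topz 0.0075 y [-0.0062  0.0072]
0.04 342 topz 0.0074 y [-0.0061  0.0077]
0.045 353 topz 0.0076 y [-0.006   0.0076]
0.05 345 topz 0.0076 y [-0.006   0.0075]
0.055 372 topz 0.0074 y [-0.0059  0.0074]
0.06 224 topz 0.0077 y [-0.0056  0.0072]
0.07 734 topz 0.0095 y [-0.0124  0.0125]
0.075 809 topz 0.0094 y [-0.0125  0.0125]
0.08 91 topz 0.0098 y [-0.0126  0.012 ]
shift tool [-0.0019 -0.0003  0.0325]
```

Request:
arm_command(rows=[{"fingers": -1,"x": -0.001,"y": -0.0005,"z": 0.012,"ax": 0,"ay": 0,"az": 0},{"fingers": -1,"x": 0,"y": 0,"z": 0.012,"ax": 0,"ay": 0,"az": 0},{"fingers": -1,"x": 0,"y": 0,"z": 0.004,"ax": 0,"ay": 0,"az": 0},{"fingers": -1,"x": 0,"y": 0,"z": 0,"ax": 0,"ay": 0,"az": 0},{"fingers": -1,"x": 0,"y": 0,"z": 0,"ax": 0,"ay": 0,"az": 0}])

```text
clock: 20.52
tcp_pos: [0.589, -0.0373, 0.0588]
orientation: [-3.141, -0.043, 0.002]
contact_force: [0.2, 0.1, -2.1]
grip_width: 0.0205
gripper_force: 59.3
```

Request:
arm_command(rows=[{"fingers": -1,"x": 0,"y": 0,"z": 0.002,"ax": 0,"ay": 0,"az": 0},{"fingers": -1,"x": 0,"y": 0,"z": 0,"ax": 0,"ay": 0,"az": 0}])

```text
clock: 20.68
tcp_pos: [0.5898, -0.0374, 0.0575]
orientation: [-3.141, -0.042, -0.001]
contact_force: [-0.3, -0.5, -2.6]
grip_width: 0.0205
gripper_force: 59.4
```

Request:
arm_command(rows=[{"fingers": -1,"x": 0,"y": 0,"z": 0.002,"ax": 0,"ay": 0,"az": 0},{"fingers": -1,"x": 0,"y": 0,"z": 0,"ax": 0,"ay": 0,"az": 0}])

```text
clock: 20.85
tcp_pos: [0.59, -0.0369, 0.0567]
orientation: [-3.141, -0.043, -0.002]
contact_force: [-2.7, 1.3, 7.9]
grip_width: 0.0206
gripper_force: 60.6
```

Request:
arm_command(rows=[{"fingers": -1,"x": 0,"y": 0,"z": 0.0015,"ax": 0,"ay": 0,"az": 0},{"fingers": -1,"x": 0,"y": 0,"z": 0,"ax": 0,"ay": 0,"az": 0}])

```text
clock: 21.02
tcp_pos: [0.59, -0.0368, 0.0566]
orientation: [3.141, 0.043, 0.002]
contact_force: [-7.6, 0.8, 21.1]
grip_width: 0.0205
gripper_force: 62.3
```

Seated with 21 N at the predicted height. Ease off, release, lift, and go look at B and C.

Request:
arm_command(rows=[{"fingers": -1,"x": 0,"y": 0,"z": -0.002,"ax": 0,"ay": 0,"az": 0},{"fingers": -0.4,"x": 0,"y": 0,"z": 0,"ax": 0,"ay": 0,"az": 0},{"fingers": -0.25,"x": 0,"y": 0,"z": 0,"ax": 0,"ay": 0,"az": 0},{"fingers": -0.25,"x": 0,"y": 0,"z": 0,"ax": 0,"ay": 0,"az": 0},{"fingers": -0.25,"x": 0,"y": 0,"z": 0,"ax": 0,"ay": 0,"az": 0},{"fingers": -0.25,"x": 0,"y": 0,"z": -0.015,"ax": 0,"ay": 0,"az": 0},{"fingers": -0.25,"x": 0,"y": 0,"z": -0.03,"ax": 0,"ay": 0,"az": 0},{"fingers": -0.25,"x": 0,"y": 0,"z": -0.03,"ax": 0,"ay": 0,"az": 0},{"fingers": 0,"x": 0,"y": 0,"z": -0.03,"ax": 0,"ay": 0,"az": 0},{"fingers": 0,"x": 0,"y": 0,"z": -0.03,"ax": 0,"ay": 0,"az": 0}])

```text
clock: 21.85
tcp_pos: [0.5891, -0.0375, 0.1919]
orientation: [-3.141, -0.042, 0.001]
contact_force: [1.0, -0.2, -0.2]
grip_width: 0.0427
gripper_force: 0.0
```

Request:
arm_command(rows=[{"fingers": 0,"x": -0.01,"y": 0.03,"z": -0.01,"ax": 0,"ay": 0,"az": 0},{"fingers": 0,"x": -0.014,"y": 0.03,"z": -0.01,"ax": 0,"ay": 0,"az": 0},{"fingers": 0,"x": -0.014,"y": 0.03,"z": -0.01,"ax": 0,"ay": 0,"az": 0},{"fingers": 0,"x": -0.014,"y": 0.03,"z": 0,"ax": 0,"ay": 0,"az": 0},{"fingers": 0,"x": -0.014,"y": 0.03,"z": 0,"ax": 0,"ay": 0,"az": 0},{"fingers": 0,"x": -0.014,"y": 0.03,"z": 0,"ax": 0,"ay": 0,"az": 0},{"fingers": 0,"x": -0.014,"y": 0.03,"z": 0,"ax": 0,"ay": 0,"az": 0},{"fingers": 0,"x": -0.014,"y": 0.03,"z": 0,"ax": 0,"ay": 0,"az": 0},{"fingers": 0,"x": 0,"y": 0,"z": 0,"ax": 0,"ay": 0,"az": 0},{"fingers": 0,"x": 0,"y": 0,"z": 0,"ax": 0,"ay": 0,"az": 0}])

```text
clock: 22.68
tcp_pos: [0.4865, -0.2827, 0.2206]
orientation: [3.141, 0.034, -0.001]
contact_force: [0.3, 0.6, -1.0]
grip_width: 0.0428
gripper_force: 0.0
```

Run:
```python
from h import *
o,M=state();f=grab('wrist','w13');P=cloud(f);np.savez('/tmp/w13',**f)
```

```text
t 22.68 tcp [ 0.4865 -0.2827  0.2206] toolx 1.25 tooly -88.75 zax [-7.e-04 -6.e-04 -1.e+00] F [ 0.3  0.6 -1. ] w 0.0428 j [ 0.57  0.33 -0.2   1.85  0.08  0.97 -1.21]
```

View pics/w13.png

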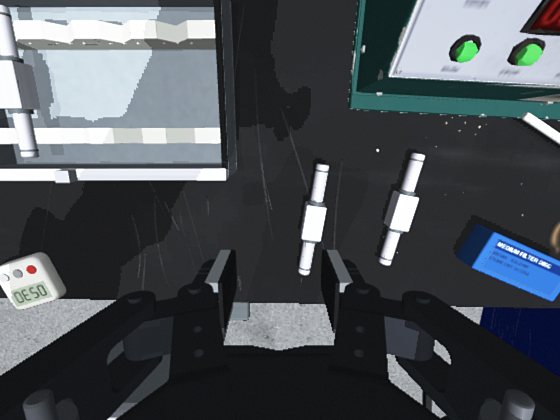

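Shaft A sits in pair 3, at (20,85). B is at (314,222) and C at (402,210), and both are clear. Measuring both.

Run:
```python
from h import *
f=dict(np.load('/tmp/w13.npz'));P=cloud(f);o,M=state()
for y0,y1 in((-.37,-.275),(-.5,-.37)):
    c,a=shaft(P,.36,.57,y0,y1);go([*c,.1],o,M)
```

```text
t 22.73 tcp [ 0.4876 -0.2807  0.2206] toolx 1.44 tooly -88.56 zax [-2.e-04  3.e-04 -1.e+00] F [ 0.9  0.6 -0.4] w 0.0424 j [ 0.57  0.33 -0.2   1.85  0.08  0.97 -1.21]
shaft c [ 0.456  -0.3231] size [0.1294 0.0222] ang -6.63 boss t [-0.0238  0.0419] boss centre [ 0.465  -0.3242] z [0.0139 0.0191 0.0243]
shift tool [-0.0326  0.0417  0.1206]
shaft c [ 0.4701 -0.4216] size [0.1296 0.0227] ang -10.26 boss t [-0.0236  0.0275] boss centre [ 0.472  -0.4219] z [0.0121 0.0188 0.0241]
shift tool [-0.021   0.1404  0.1206]
```

Request:
arm_command(rows=[{"fingers": 0,"x": -0.011,"y": 0.014,"z": 0.025,"ax": 0,"ay": 0,"az": 0},{"fingers": 0,"x": -0.011,"y": 0.014,"z": 0.025,"ax": 0,"ay": 0,"az": 0},{"fingers": 0,"x": -0.011,"y": 0.014,"z": 0.025,"ax": 0,"ay": 0,"az": 0},{"fingers": 0,"x": 0,"y": 0,"z": 0.025,"ax": 0,"ay": 0,"az": 4},{"fingers": 0,"x": 0,"y": 0,"z": 0.02,"ax": 0,"ay": 0,"az": 4},{"fingers": 0,"x": 0,"y": 0,"z": 0,"ax": 0,"ay": 0,"az": 0},{"fingers": 0,"x": 0,"y": 0,"z": 0,"ax": 0,"ay": 0,"az": 0},{"fingers": 0,"x": 0,"y": 0,"z": 0,"ax": 0,"ay": 0,"az": 0}])

```text
clock: 23.4
tcp_pos: [0.4575, -0.3223, 0.1019]
orientation: [3.137, -0.171, 0.002]
contact_force: [0.3, -0.7, -0.3]
grip_width: 0.0427
gripper_force: 0.0
```

```bash
cat >> h.py <<'E'
def near(save):
    f=grab('wrist',save);P=cloud(f);o,M=state()
    q=(P.reshape(-1,3)-o['tcp_pos'])@M;z=P.reshape(-1,3)[:,2]
    k=(np.abs(q[:,1])<.03)&(q[:,0]>-.01)&(q[:,0]<.09)&(z>.009)&(z<.028);q=q[k];z=z[k]
    for lo in np.arange(0,.085,.005):
        k=(q[:,0]>=lo)&(q[:,0]<lo+.005)
        if k.sum()>5: print(round(lo,3),k.sum(),'z',np.percentile(z[k],80).round(4),'y',np.percentile(q[k][:,1],[3,97]).round(4))
E
python3 - <<'E'
from h import *
near('w14')
E
```

```text
t 23.45 tcp [ 0.4577 -0.3228  0.1024] toolx -6.28 tooly -96.28 zax [ 2.4e-03 -9.0e-04 -1.0e+00] F [0.  0.2 0.7] w 0.0426 j [ 0.61  0.48 -0.14  1.95  0.09  0.72 -1.26]
0.0 212 z 0.0235 y [-0.0099  0.0102]
0.005 210 z 0.0236 y [-0.0099  0.0106]
0.01 225 z 0.0235 y [-0.0096  0.011 ]
0.015 240 z 0.0231 y [-0.0093  0.0107]
0.02 188 z 0.02 y [-0.0075  0.0088]
0.025 136 z 0.0188 y [-0.0061  0.0074]
0.03 140 z 0.0188 y [-0.0061  0.0074]
0.035 149 z 0.0187 y [-0.006   0.0073]
0.04 140 z 0.0188 y [-0.006   0.0072]
0.045 152 z 0.0188 y [-0.006   0.0072]
0.05 147 z 0.019 y [-0.006   0.0071]
0.055 167 z 0.0191 y [-0.0059  0.0078]
0.06 78 z 0.0185 y [-0.0052  0.007 ]
```

Request:
arm_command(rows=[{"fingers": 0,"x": -0.001,"y": 0.001,"z": 0.02,"ax": 0,"ay": 0,"az": 0},{"fingers": 0,"x": 0,"y": 0,"z": 0.02,"ax": 0,"ay": 0,"az": 0},{"fingers": 0,"x": 0,"y": 0,"z": 0.02,"ax": 0,"ay": 0,"az": 0},{"fingers": 0,"x": 0,"y": 0,"z": 0.018,"ax": 0,"ay": 0,"az": 0},{"fingers": 0,"x": 0,"y": 0,"z": 0,"ax": 0,"ay": 0,"az": 0},{"fingers": -1,"x": 0,"y": 0,"z": 0,"ax": 0,"ay": 0,"az": 0},{"fingers": -1,"x": 0,"y": 0,"z": 0,"ax": 0,"ay": 0,"az": 0},{"fingers": -1,"x": 0,"y": 0,"z": 0,"ax": 0,"ay": 0,"az": 0},{"fingers": -1,"x": 0,"y": 0,"z": 0,"ax": 0,"ay": 0,"az": 0},{"fingers": -1,"x": 0,"y": 0,"z": 0,"ax": 0,"ay": 0,"az": 0}])

```text
clock: 24.28
tcp_pos: [0.4562, -0.3246, 0.0246]
orientation: [3.135, -0.177, 0.004]
contact_force: [-0.5, 1.3, 7.3]
grip_width: 0.0206
gripper_force: 60.7
```

Request:
arm_command(rows=[{"fingers": -1,"x": 0,"y": 0,"z": -0.01,"ax": 0,"ay": 0,"az": 0},{"fingers": -1,"x": 0,"y": 0,"z": -0.02,"ax": 0,"ay": 0,"az": 0},{"fingers": -1,"x": 0,"y": 0,"z": -0.03,"ax": 0,"ay": 0,"az": 0},{"fingers": -1,"x": 0,"y": 0,"z": -0.03,"ax": 0,"ay": 0,"az": 0},{"fingers": -1,"x": 0,"y": 0,"z": -0.03,"ax": 0,"ay": 0,"az": 0},{"fingers": -1,"x": 0,"y": 0,"z": -0.03,"ax": 0,"ay": 0,"az": -4},{"fingers": -1,"x": 0,"y": 0,"z": -0.02,"ax": 0,"ay": 0,"az": -3.8},{"fingers": -1,"x": 0,"y": 0,"z": 0,"ax": 0,"ay": 0,"az": 0},{"fingers": -1,"x": 0,"y": 0,"z": 0,"ax": 0,"ay": 0,"az": 0},{"fingers": -1,"x": 0,"y": 0,"z": 0,"ax": 0,"ay": 0,"az": 0}])

```text
clock: 25.12
tcp_pos: [0.454, -0.3236, 0.1922]
orientation: [-3.141, -0.034, 0.002]
contact_force: [-0.1, -0.5, -2.4]
grip_width: 0.0204
gripper_force: 59.7
```

Run:
```python
from h import *
o,M=heldprof('w15')
for k in(0,1): go([*notch(k),.1],o,M)
```

```text
t 25.17 tcp [ 0.4538 -0.3235  0.1916] toolx 1.27 tooly -88.73 zax [-0.0023  0.0013 -1.    ] F [-1.5  0.2 -2. ] w 0.0208 j [ 0.65  0.36 -0.18  1.89  0.08  0.91 -1.11]
0.0 728 topz -0.0199 y [-0.0114  0.0126]
0.005 774 topz -0.0199 y [-0.0119  0.0126]
0.01 967 topz -0.0141 y [-0.0128  0.0128]
0.015 680 topz 0.0008 y [-0.0099  0.0111]
0.02 497 topz 0.0031 y [-0.0083  0.0093]
0.025 314 topz 0.0052 y [-0.0061  0.0074]
0.03 328 topz 0.0052 y [-0.0061  0.0073]
0.035 328 topz 0.0053 y [-0.006   0.0072]
0.04 347 topz 0.0052 y [-0.0064  0.0072]
0.045 349 topz 0.0052 y [-0.0064  0.0071]
0.05 358 topz 0.0052 y [-0.0063  0.007 ]
0.055 375 topz 0.0051 y [-0.0062  0.0069]
0.06 344 topz 0.0053 y [-0.0061  0.007 ]
shift tool [ 0.1422 -0.1329  0.0914]
shift tool [ 0.1421 -0.1829  0.0915]
```

Request:
arm_command(rows=[{"fingers": -1,"x": 0.0203,"y": -0.0262,"z": 0,"ax": 0,"ay": 0,"az": 0},{"fingers": -1,"x": 0.0203,"y": -0.0262,"z": 0,"ax": 0,"ay": 0,"az": 0},{"fingers": -1,"x": 0.0203,"y": -0.0262,"z": 0,"ax": 0,"ay": 0,"az": 0},{"fingers": -1,"x": 0.0203,"y": -0.0262,"z": 0,"ax": 0,"ay": 0,"az": 0},{"fingers": -1,"x": 0.0203,"y": -0.0262,"z": 0,"ax": 0,"ay": 0,"az": 0},{"fingers": -1,"x": 0.0203,"y": -0.0262,"z": 0,"ax": 0,"ay": 0,"az": 0},{"fingers": -1,"x": 0.0203,"y": -0.0262,"z": 0,"ax": 0,"ay": 0,"az": 0},{"fingers": -1,"x": 0,"y": 0,"z": 0.03,"ax": 0,"ay": 0,"az": 0},{"fingers": -1,"x": 0,"y": 0,"z": 0.03,"ax": 0,"ay": 0,"az": 0},{"fingers": -1,"x": 0,"y": 0,"z": 0.03,"ax": 0,"ay": 0,"az": 0}])

```text
clock: 26.0
tcp_pos: [0.5922, -0.1362, 0.1004]
orientation: [-3.141, -0.038, 0.003]
contact_force: [-0.1, -0.2, -3.1]
grip_width: 0.0206
gripper_force: 59.7
```

Request:
arm_command(rows=[{"fingers": -1,"x": 0,"y": 0,"z": 0,"ax": 0,"ay": 0,"az": 0},{"fingers": -1,"x": 0,"y": 0,"z": 0,"ax": 0,"ay": 0,"az": 0},{"fingers": -1,"x": 0,"y": 0,"z": 0,"ax": 0,"ay": 0,"az": 0}])

```text
clock: 26.25
tcp_pos: [0.5931, -0.1374, 0.1034]
orientation: [-3.141, -0.036, -0.0]
contact_force: [-0.2, 0.0, -2.0]
grip_width: 0.0205
gripper_force: 59.6
```

Run:
```python
from h import *
o,M=heldprof('w16')
go([*notch(1),.0565],o,M)
```

```text
t 26.3 tcp [ 0.5938 -0.1376  0.1043] toolx 1.31 tooly -88.69 zax [ 2.1e-03 -3.0e-04 -1.0e+00] F [ 0.3 -0.6 -1.8] w 0.0207 j [ 0.29  0.55 -0.22  1.82  0.16  0.78 -1.56]
0.0 733 topz -0.0185 y [-0.0117  0.0123]
0.005 792 topz -0.0184 y [-0.0125  0.0126]
0.01 940 topz -0.0111 y [-0.0128  0.0128]
0.015 645 topz 0.0024 y [-0.0102  0.0106]
0.02 495 topz 0.0048 y [-0.0085  0.0089]
0.025 315 topz 0.0068 y [-0.0065  0.007 ]
0.03 320 topz 0.0068 y [-0.0064  0.0069]
0.035 331 topz 0.0069 y [-0.0063  0.0068]
0.04 348 topz 0.0069 y [-0.0064  0.0068]
0.045 349 topz 0.0068 y [-0.0068  0.0067]
0.05 362 topz 0.0068 y [-0.0067  0.0066]
0.055 375 topz 0.0068 y [-0.0066  0.007 ]
0.06 276 topz 0.0071 y [-0.0065  0.0065]
shift tool [-0.0023 -0.0003  0.0478]
```

Request:
arm_command(rows=[{"fingers": -1,"x": -0.001,"y": 0,"z": 0.015,"ax": 0,"ay": 0,"az": 0},{"fingers": -1,"x": 0,"y": 0,"z": 0.015,"ax": 0,"ay": 0,"az": 0},{"fingers": -1,"x": 0,"y": 0,"z": 0.01,"ax": 0,"ay": 0,"az": 0},{"fingers": -1,"x": 0,"y": 0,"z": 0.003,"ax": 0,"ay": 0,"az": 0},{"fingers": -1,"x": 0,"y": 0,"z": 0,"ax": 0,"ay": 0,"az": 0},{"fingers": -1,"x": 0,"y": 0,"z": 0,"ax": 0,"ay": 0,"az": 0}])

```text
clock: 26.8
tcp_pos: [0.5924, -0.1375, 0.0608]
orientation: [3.141, 0.036, 0.002]
contact_force: [0.5, 0.1, -2.0]
grip_width: 0.0208
gripper_force: 59.7
```

Request:
arm_command(rows=[{"fingers": -1,"x": 0,"y": 0,"z": 0.002,"ax": 0,"ay": 0,"az": 0},{"fingers": -1,"x": 0,"y": 0,"z": 0,"ax": 0,"ay": 0,"az": 0}])

```text
clock: 26.97
tcp_pos: [0.5922, -0.1375, 0.0585]
orientation: [3.141, 0.037, 0.002]
contact_force: [-1.7, 0.5, -2.6]
grip_width: 0.0205
gripper_force: 59.7
```

Request:
arm_command(rows=[{"fingers": -1,"x": 0,"y": 0,"z": 0.002,"ax": 0,"ay": 0,"az": 0},{"fingers": -1,"x": 0,"y": 0,"z": 0,"ax": 0,"ay": 0,"az": 0}])

```text
clock: 27.13
tcp_pos: [0.592, -0.1373, 0.056]
orientation: [-3.141, -0.037, -0.001]
contact_force: [0.7, -0.6, -1.5]
grip_width: 0.0203
gripper_force: 59.8
```

Request:
arm_command(rows=[{"fingers": -1,"x": 0,"y": 0,"z": 0.002,"ax": 0,"ay": 0,"az": 0},{"fingers": -1,"x": 0,"y": 0,"z": 0,"ax": 0,"ay": 0,"az": 0}])

```text
clock: 27.3
tcp_pos: [0.5922, -0.1369, 0.0554]
orientation: [-3.141, -0.037, -0.001]
contact_force: [-3.5, 1.5, 10.0]
grip_width: 0.0207
gripper_force: 61.3
```

Request:
arm_command(rows=[{"fingers": -1,"x": 0,"y": 0,"z": 0.001,"ax": 0,"ay": 0,"az": 0},{"fingers": -1,"x": 0,"y": 0,"z": 0,"ax": 0,"ay": 0,"az": 0}])

```text
clock: 27.47
tcp_pos: [0.5922, -0.1369, 0.0553]
orientation: [3.141, 0.037, 0.001]
contact_force: [-7.1, 2.6, 19.1]
grip_width: 0.0207
gripper_force: 62.5
```

Request:
arm_command(rows=[{"fingers": -1,"x": 0,"y": 0,"z": -0.002,"ax": 0,"ay": 0,"az": 0},{"fingers": -0.4,"x": 0,"y": 0,"z": 0,"ax": 0,"ay": 0,"az": 0},{"fingers": -0.25,"x": 0,"y": 0,"z": 0,"ax": 0,"ay": 0,"az": 0},{"fingers": -0.25,"x": 0,"y": 0,"z": 0,"ax": 0,"ay": 0,"az": 0},{"fingers": -0.25,"x": 0,"y": 0,"z": 0,"ax": 0,"ay": 0,"az": 0},{"fingers": -0.25,"x": 0,"y": 0,"z": -0.015,"ax": 0,"ay": 0,"az": 0},{"fingers": -0.25,"x": 0,"y": 0,"z": -0.03,"ax": 0,"ay": 0,"az": 0},{"fingers": -0.25,"x": 0,"y": 0,"z": -0.03,"ax": 0,"ay": 0,"az": 0},{"fingers": 0,"x": 0,"y": 0,"z": -0.03,"ax": 0,"ay": 0,"az": 0},{"fingers": 0,"x": -0.01,"y": 0.02,"z": -0.01,"ax": 0,"ay": 0,"az": 0}])

```text
clock: 28.3
tcp_pos: [0.5864, -0.1529, 0.1745]
orientation: [-3.139, -0.047, -0.013]
contact_force: [1.1, 0.7, -0.2]
grip_width: 0.0428
gripper_force: 0.0
```

Request:
arm_command(rows=[{"fingers": 0,"x": -0.0118,"y": 0.0262,"z": 0,"ax": 0,"ay": 0,"az": 0},{"fingers": 0,"x": -0.0118,"y": 0.0262,"z": 0,"ax": 0,"ay": 0,"az": 0},{"fingers": 0,"x": -0.0118,"y": 0.0262,"z": 0,"ax": 0,"ay": 0,"az": 0},{"fingers": 0,"x": -0.0118,"y": 0.0262,"z": 0,"ax": 0,"ay": 0,"az": 0},{"fingers": 0,"x": -0.0118,"y": 0.0262,"z": 0,"ax": 0,"ay": 0,"az": 0},{"fingers": 0,"x": -0.0118,"y": 0.0262,"z": 0,"ax": 0,"ay": 0,"az": 0},{"fingers": 0,"x": -0.0118,"y": 0.0262,"z": 0,"ax": 0,"ay": 0,"az": 0},{"fingers": 0,"x": -0.0118,"y": 0.0262,"z": 0,"ax": 0,"ay": 0,"az": 0},{"fingers": 0,"x": -0.0118,"y": 0.0262,"z": 0,"ax": 0,"ay": 0,"az": 0},{"fingers": 0,"x": -0.0118,"y": 0.0262,"z": 0,"ax": 0,"ay": 0,"az": 0}])

```text
clock: 29.13
tcp_pos: [0.4695, -0.4235, 0.1696]
orientation: [-3.141, -0.037, 0.0]
contact_force: [0.8, 0.1, -0.3]
grip_width: 0.0429
gripper_force: 0.0
```

Request:
arm_command(rows=[{"fingers": 0,"x": 0,"y": 0,"z": 0.03,"ax": 0,"ay": 0,"az": 6},{"fingers": 0,"x": 0,"y": 0,"z": 0.03,"ax": 0,"ay": 0,"az": 5.6},{"fingers": 0,"x": 0,"y": 0,"z": 0.01,"ax": 0,"ay": 0,"az": 0},{"fingers": 0,"x": 0,"y": 0,"z": 0,"ax": 0,"ay": 0,"az": 0},{"fingers": 0,"x": 0,"y": 0,"z": 0,"ax": 0,"ay": 0,"az": 0},{"fingers": 0,"x": 0,"y": 0,"z": 0,"ax": 0,"ay": 0,"az": 0}])

```text
clock: 29.63
tcp_pos: [0.4715, -0.4225, 0.1013]
orientation: [3.128, -0.277, 0.003]
contact_force: [0.2, 0.4, 0.0]
grip_width: 0.0426
gripper_force: 0.0
```

Run:
```python
from h import *
o,M=state();f=grab('wrist');c,a=shaft(cloud(f),.4,.57,-.5,-.37)
go([.4701,-.4216,.024],o,M)
near('w17')
```

```text
t 29.63 tcp [ 0.4715 -0.4225  0.1013] toolx -10.11 tooly -100.11 zax [ 0.0019 -0.0011 -1.    ] F [0.2 0.4 0. ] w 0.0426 j [ 0.72  0.58 -0.11  1.77  0.09  0.8  -1.19]
shaft c [ 0.4695 -0.4219] size [0.1302 0.022 ] ang -9.83 boss t [-0.0223  0.0368] boss centre [ 0.4766 -0.4232] z [0.0146 0.0193 0.0241]
shift tool [-0.0017 -0.0007  0.0773]
t 29.73 tcp [ 0.4715 -0.4227  0.1017] toolx -10.17 tooly -100.17 zax [ 0.0025 -0.0017 -1.    ] F [-1.1  0.5 -0.1] w 0.0422 j [ 0.72  0.58 -0.11  1.77  0.09  0.8  -1.19]
0.0 212 z 0.0235 y [-0.011   0.0098]
0.005 214 z 0.0236 y [-0.0105  0.0091]
0.01 216 z 0.0236 y [-0.0108  0.0094]
0.015 250 z 0.0232 y [-0.0106  0.0094]
0.02 184 z 0.0201 y [-0.0093  0.0077]
0.025 135 z 0.019 y [-0.0071  0.0056]
0.03 137 z 0.0188 y [-0.0071  0.0056]
0.035 134 z 0.019 y [-0.007   0.0055]
0.04 147 z 0.0187 y [-0.007   0.0055]
0.045 145 z 0.019 y [-0.0078  0.0054]
0.05 148 z 0.0189 y [-0.0077  0.0054]
0.055 159 z 0.0191 y [-0.0076  0.0061]
0.06 81 z 0.0185 y [-0.0073  0.0053]
```

Request:
arm_command(rows=[{"fingers": 0,"x": -0.0015,"y": -0.001,"z": 0.02,"ax": 0,"ay": 0,"az": 0},{"fingers": 0,"x": 0,"y": 0,"z": 0.02,"ax": 0,"ay": 0,"az": 0},{"fingers": 0,"x": 0,"y": 0,"z": 0.02,"ax": 0,"ay": 0,"az": 0},{"fingers": 0,"x": 0,"y": 0,"z": 0.017,"ax": 0,"ay": 0,"az": 0},{"fingers": 0,"x": 0,"y": 0,"z": 0,"ax": 0,"ay": 0,"az": 0},{"fingers": -1,"x": 0,"y": 0,"z": 0,"ax": 0,"ay": 0,"az": 0},{"fingers": -1,"x": 0,"y": 0,"z": 0,"ax": 0,"ay": 0,"az": 0},{"fingers": -1,"x": 0,"y": 0,"z": 0,"ax": 0,"ay": 0,"az": 0},{"fingers": -1,"x": 0,"y": 0,"z": 0,"ax": 0,"ay": 0,"az": 0},{"fingers": -1,"x": 0,"y": 0,"z": 0,"ax": 0,"ay": 0,"az": 0}])

```text
clock: 30.57
tcp_pos: [0.47, -0.4217, 0.0246]
orientation: [3.128, -0.281, 0.004]
contact_force: [-0.5, 1.2, 6.8]
grip_width: 0.0207
gripper_force: 61.3
```

Request:
arm_command(rows=[{"fingers": -1,"x": 0,"y": 0,"z": -0.01,"ax": 0,"ay": 0,"az": 0},{"fingers": -1,"x": 0,"y": 0,"z": -0.02,"ax": 0,"ay": 0,"az": 0},{"fingers": -1,"x": 0,"y": 0,"z": -0.03,"ax": 0,"ay": 0,"az": 0},{"fingers": -1,"x": 0,"y": 0,"z": -0.03,"ax": 0,"ay": 0,"az": 0},{"fingers": -1,"x": 0,"y": 0,"z": -0.03,"ax": 0,"ay": 0,"az": 0},{"fingers": -1,"x": 0,"y": 0,"z": -0.03,"ax": 0,"ay": 0,"az": -6},{"fingers": -1,"x": 0,"y": 0,"z": -0.02,"ax": 0,"ay": 0,"az": -5.6},{"fingers": -1,"x": 0,"y": 0,"z": 0,"ax": 0,"ay": 0,"az": 0},{"fingers": -1,"x": 0,"y": 0,"z": 0,"ax": 0,"ay": 0,"az": 0},{"fingers": -1,"x": 0,"y": 0,"z": 0,"ax": 0,"ay": 0,"az": 0}])

```text
clock: 31.4
tcp_pos: [0.4681, -0.4205, 0.1917]
orientation: [-3.14, -0.033, 0.003]
contact_force: [-0.9, 0.1, -2.0]
grip_width: 0.0204
gripper_force: 60.3
```

Run:
```python
from h import *
o,M=heldprof('w18')
for k in(0,): go([*notch(k),.1],o,M)
```

```text
t 31.45 tcp [ 0.4679 -0.4203  0.1911] toolx 1.23 tooly -88.77 zax [-0.0025  0.0019 -1.    ] F [-0.4 -0.1 -2.5] w 0.0203 j [ 0.76  0.47 -0.17  1.72  0.09  0.97 -0.99]
0.0 744 topz -0.0201 y [-0.0114  0.0126]
0.005 768 topz -0.0199 y [-0.0119  0.0127]
0.01 954 topz -0.0133 y [-0.0128  0.0128]
0.015 679 topz 0.0006 y [-0.01   0.011]
0.02 511 topz 0.003 y [-0.0083  0.0097]
0.025 312 topz 0.0051 y [-0.0061  0.0074]
0.03 324 topz 0.0052 y [-0.006   0.0073]
0.035 332 topz 0.0052 y [-0.006   0.0072]
0.04 355 topz 0.0052 y [-0.0064  0.0072]
0.045 345 topz 0.0051 y [-0.0064  0.0071]
0.05 364 topz 0.0052 y [-0.0063  0.007 ]
0.055 373 topz 0.0051 y [-0.0062  0.007 ]
0.06 363 topz 0.0053 y [-0.0061  0.0069]
shift tool [ 0.1301 -0.23    0.0912]
```

Request:
arm_command(rows=[{"fingers": -1,"x": 0,"y": -0.02,"z": 0,"ax": 0,"ay": 0,"az": 0},{"fingers": -1,"x": 0,"y": -0.028,"z": 0,"ax": 0,"ay": 0,"az": 0},{"fingers": -1,"x": 0,"y": -0.028,"z": 0,"ax": 0,"ay": 0,"az": 0},{"fingers": -1,"x": 0,"y": -0.028,"z": 0,"ax": 0,"ay": 0,"az": 0},{"fingers": -1,"x": 0.02,"y": -0.026,"z": 0,"ax": 0,"ay": 0,"az": 0},{"fingers": -1,"x": 0.022,"y": -0.02,"z": 0,"ax": 0,"ay": 0,"az": 0},{"fingers": -1,"x": 0.022,"y": -0.02,"z": 0,"ax": 0,"ay": 0,"az": 0},{"fingers": -1,"x": 0.022,"y": -0.02,"z": 0,"ax": 0,"ay": 0,"az": 0},{"fingers": -1,"x": 0.022,"y": -0.02,"z": 0,"ax": 0,"ay": 0,"az": 0},{"fingers": -1,"x": 0.022,"y": -0.02,"z": 0,"ax": 0,"ay": 0,"az": 0}])

```text
clock: 32.28
tcp_pos: [0.5935, -0.1866, 0.1908]
orientation: [-3.141, -0.035, 0.005]
contact_force: [0.4, -0.9, -2.1]
grip_width: 0.0208
gripper_force: 60.3
```

Request:
arm_command(rows=[{"fingers": -1,"x": 0,"y": 0,"z": 0.03,"ax": 0,"ay": 0,"az": 0},{"fingers": -1,"x": 0,"y": 0,"z": 0.03,"ax": 0,"ay": 0,"az": 0},{"fingers": -1,"x": 0,"y": 0,"z": 0.03,"ax": 0,"ay": 0,"az": 0},{"fingers": -1,"x": 0,"y": 0,"z": 0,"ax": 0,"ay": 0,"az": 0},{"fingers": -1,"x": 0,"y": 0,"z": 0,"ax": 0,"ay": 0,"az": 0},{"fingers": -1,"x": 0,"y": 0,"z": 0,"ax": 0,"ay": 0,"az": 0},{"fingers": -1,"x": 0,"y": 0,"z": 0,"ax": 0,"ay": 0,"az": 0}])

```text
clock: 32.87
tcp_pos: [0.5949, -0.1884, 0.1047]
orientation: [3.141, 0.036, 0.005]
contact_force: [-1.1, -0.0, -2.3]
grip_width: 0.0205
gripper_force: 60.2
```

Run:
```python
from h import *
o,M=heldprof('w19')
go([*notch(0),.0555],o,M)
```

```text
t 32.92 tcp [ 0.5949 -0.1885  0.1048] toolx 1.3 tooly -88.7 zax [ 3.2e-03 -8.0e-04 -1.0e+00] F [ 0.4 -0.1 -2. ] w 0.0207 j [ 0.37  0.57 -0.22  1.79  0.17  0.8  -1.48]
0.0 730 topz -0.0193 y [-0.0116  0.0124]
0.005 770 topz -0.0192 y [-0.0121  0.0126]
0.01 967 topz -0.0131 y [-0.0128  0.0128]
0.015 675 topz 0.0015 y [-0.0102  0.0108]
0.02 501 topz 0.0038 y [-0.0085  0.0092]
0.025 323 topz 0.006 y [-0.0063  0.0071]
0.03 318 topz 0.006 y [-0.0063  0.0071]
0.035 334 topz 0.0059 y [-0.0062  0.007 ]
0.04 348 topz 0.006 y [-0.0067  0.0069]
0.045 356 topz 0.006 y [-0.0066  0.0068]
0.05 363 topz 0.0059 y [-0.0065  0.0068]
0.055 383 topz 0.0058 y [-0.0065  0.0067]
0.06 336 topz 0.0062 y [-0.0064  0.0066]
shift tool [-0.0022 -0.0012  0.0493]
```

Request:
arm_command(rows=[{"fingers": -1,"x": -0.002,"y": -0.001,"z": 0.015,"ax": 0,"ay": 0,"az": 0},{"fingers": -1,"x": 0,"y": 0,"z": 0.015,"ax": 0,"ay": 0,"az": 0},{"fingers": -1,"x": 0,"y": 0,"z": 0.01,"ax": 0,"ay": 0,"az": 0},{"fingers": -1,"x": 0,"y": 0,"z": 0.005,"ax": 0,"ay": 0,"az": 0},{"fingers": -1,"x": 0,"y": 0,"z": 0,"ax": 0,"ay": 0,"az": 0},{"fingers": -1,"x": 0,"y": 0,"z": 0,"ax": 0,"ay": 0,"az": 0}])

```text
clock: 33.42
tcp_pos: [0.5921, -0.1872, 0.0585]
orientation: [3.141, 0.037, 0.001]
contact_force: [1.0, -0.9, -2.5]
grip_width: 0.0204
gripper_force: 60.3
```

Request:
arm_command(rows=[{"fingers": -1,"x": 0,"y": 0,"z": 0.002,"ax": 0,"ay": 0,"az": 0},{"fingers": -1,"x": 0,"y": 0,"z": 0,"ax": 0,"ay": 0,"az": 0}])

```text
clock: 33.58
tcp_pos: [0.5921, -0.1872, 0.0565]
orientation: [3.141, 0.037, 0.002]
contact_force: [0.3, 0.0, -1.7]
grip_width: 0.0207
gripper_force: 60.3
```

Request:
arm_command(rows=[{"fingers": -1,"x": 0,"y": 0,"z": 0.002,"ax": 0,"ay": 0,"az": 0},{"fingers": -1,"x": 0,"y": 0,"z": 0,"ax": 0,"ay": 0,"az": 0}])

```text
clock: 33.75
tcp_pos: [0.5923, -0.1869, 0.0553]
orientation: [3.141, 0.036, 0.002]
contact_force: [-3.1, 1.4, 6.7]
grip_width: 0.0206
gripper_force: 61.4
```

Seated at 6.7 N. Release, lift to 0.28, centre over the box and check.

Request:
arm_command(rows=[{"fingers": -1,"x": 0,"y": 0,"z": 0.001,"ax": 0,"ay": 0,"az": 0},{"fingers": -1,"x": 0,"y": 0,"z": -0.001,"ax": 0,"ay": 0,"az": 0},{"fingers": -0.4,"x": 0,"y": 0,"z": 0,"ax": 0,"ay": 0,"az": 0},{"fingers": -0.25,"x": 0,"y": 0,"z": 0,"ax": 0,"ay": 0,"az": 0},{"fingers": -0.25,"x": 0,"y": 0,"z": 0,"ax": 0,"ay": 0,"az": 0},{"fingers": -0.25,"x": 0,"y": 0,"z": 0,"ax": 0,"ay": 0,"az": 0},{"fingers": -0.25,"x": 0,"y": 0,"z": -0.015,"ax": 0,"ay": 0,"az": 0},{"fingers": -0.25,"x": 0,"y": 0,"z": -0.03,"ax": 0,"ay": 0,"az": 0},{"fingers": -0.25,"x": 0,"y": 0,"z": -0.035,"ax": 0,"ay": 0,"az": 0},{"fingers": 0,"x": 0,"y": 0,"z": -0.035,"ax": 0,"ay": 0,"az": 0}])

```text
clock: 34.58
tcp_pos: [0.591, -0.187, 0.1694]
orientation: [-3.141, -0.037, 0.003]
contact_force: [0.1, 0.1, 0.3]
grip_width: 0.0418
gripper_force: 0.0
```

Request:
arm_command(rows=[{"fingers": 0,"x": 0,"y": -0.02,"z": -0.03,"ax": 0,"ay": 0,"az": 0},{"fingers": 0,"x": 0,"y": -0.02,"z": -0.03,"ax": 0,"ay": 0,"az": 0},{"fingers": 0,"x": 0,"y": -0.03,"z": -0.02,"ax": 0,"ay": 0,"az": 0},{"fingers": 0,"x": 0,"y": -0.03,"z": -0.02,"ax": 0,"ay": 0,"az": 0},{"fingers": 0,"x": 0,"y": -0.02,"z": 0,"ax": 0,"ay": 0,"az": 0},{"fingers": 0,"x": 0,"y": 0,"z": 0,"ax": 0,"ay": 0,"az": 0},{"fingers": 0,"x": 0,"y": 0,"z": 0,"ax": 0,"ay": 0,"az": 0},{"fingers": 0,"x": 0,"y": 0,"z": 0,"ax": 0,"ay": 0,"az": 0}])

```text
clock: 35.25
tcp_pos: [0.5885, -0.0682, 0.2683]
orientation: [3.141, 0.035, -0.002]
contact_force: [0.2, -0.6, -0.9]
grip_width: 0.0422
gripper_force: 0.0
```

Run:
```python
from h import *
o,M=state();f=grab('wrist','w20');P=cloud(f).reshape(-1,3);np.savez('/tmp/w20',**f)
ux=np.array([np.cos(TH),np.sin(TH)]);uy=np.array([-ux[1],ux[0]])
for k in range(4):
    d=P[:,:2]-notch(k);u=d@ux;v=d@uy
    t=(np.abs(v)<.003)&(P[:,2]>.03)&(P[:,2]<.07)
    print(k,[(x,np.median(P[t&(np.abs(u-x)<.004)][:,2]).round(4)) for x in(-.06,-.045,-.03,-.015,0,.015,.03,.045,.06)],'ends',np.percentile(u[t&(P[:,2]>.044)],[.5,99.5]).round(4))
blob(P,.5,.68,.05,.2,.119,.14,'handle')
```

```text
t 35.25 tcp [ 0.5885 -0.0682  0.2683] toolx 1.29 tooly -88.71 zax [-1.e-03 -8.e-04 -1.e+00] F [ 0.2 -0.6 -0.9] w 0.0422 j [ 0.24  0.34 -0.29  1.72  0.11  1.09 -1.64]
0 [(-0.06, np.float64(0.0494)), (-0.045, np.float64(0.0494)), (-0.03, np.float64(0.0493)), (-0.015, np.float64(0.0538)), (0, np.float64(0.0537)), (0.015, np.float64(0.0538)), (0.03, np.float64(0.0494)), (0.045, np.float64(0.0498)), (0.06, np.float64(0.0497))] ends [-0.0754  0.1603]
1 [(-0.06, np.float64(0.0496)), (-0.045, np.float64(0.0497)), (-0.03, np.float64(0.0494)), (-0.015, np.float64(0.0539)), (0, np.float64(0.0539)), (0.015, np.float64(0.0536)), (0.03, np.float64(0.0494)), (0.045, np.float64(0.0496)), (0.06, np.float64(0.05))] ends [-0.0632  0.1607]
2 [(-0.06, np.float64(nan)), (-0.045, np.float64(0.0344)), (-0.03, np.float64(nan)), (-0.015, np.float64(nan)), (0, np.float64(nan)), (0.015, np.float64(nan)), (0.03, np.float64(nan)), (0.045, np.float64(0.0351)), (0.06, np.float64(nan))] ends [-0.0757  0.1614]
3 [(-0.06, np.float64(0.0496)), (-0.045, np.float64(0.0494)), (-0.03, np.float64(0.049)), (-0.015, np.float64(0.0538)), (0, np.float64(0.0536)), (0.015, np.float64(0.0539)), (0.03, np.float64(0.0494)), (0.045, np.float64(0.0496)), (0.06, np.float64(0.0498))] ends [-0.0754  0.1618]
handle 1408 c [0.586  0.1177] size [0.0745 0.0145] ang deg from x 1.31 z [0.1203 0.1255 0.1272] mean [0.5873 0.116  0.1248]
  return _methods._mean(a, axis=axis, dtype=dtype,
  ret = ret.dtype.type(ret / rcount)
```

View pics/w20.png

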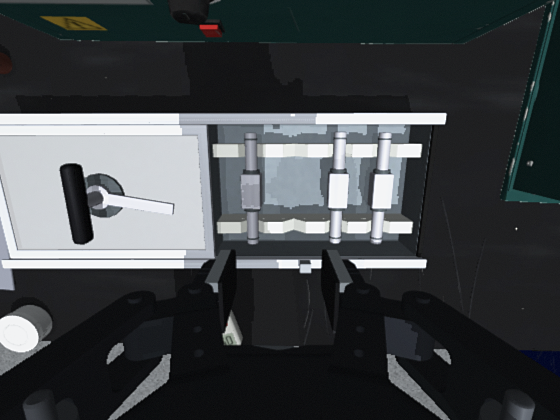

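All three new shafts rest level in pairs 0, 1 and 3, and pair 2 is empty. The T-handle is at (78,203), square across the slide. Now grip the handle.

Request:
arm_command(rows=[{"fingers": 0,"x": 0,"y": -0.02,"z": 0,"ax": 0,"ay": 0,"az": 0},{"fingers": 0,"x": 0.0005,"y": -0.028,"z": 0,"ax": 0,"ay": 0,"az": 0},{"fingers": 0,"x": 0,"y": -0.028,"z": 0,"ax": 0,"ay": 0,"az": 0},{"fingers": 0,"x": 0,"y": -0.028,"z": 0,"ax": 0,"ay": 0,"az": 0},{"fingers": 0,"x": 0,"y": -0.028,"z": 0,"ax": 0,"ay": 0,"az": 0},{"fingers": 0,"x": 0,"y": -0.028,"z": 0,"ax": 0,"ay": 0,"az": 0},{"fingers": 0,"x": 0,"y": -0.026,"z": 0,"ax": 0,"ay": 0,"az": 0},{"fingers": 0,"x": 0,"y": 0,"z": 0.03,"ax": 0,"ay": 0,"az": 0},{"fingers": 0,"x": 0,"y": 0,"z": 0.03,"ax": 0,"ay": 0,"az": 0},{"fingers": 0,"x": 0,"y": 0,"z": 0.02,"ax": 0,"ay": 0,"az": 0}])

```text
clock: 36.13
tcp_pos: [0.5842, 0.1174, 0.1859]
orientation: [3.14, 0.035, -0.004]
contact_force: [-0.9, -0.3, -0.8]
grip_width: 0.0429
gripper_force: 0.0
```

Request:
arm_command(rows=[{"fingers": 0,"x": 0,"y": 0,"z": 0,"ax": 0,"ay": 0,"az": 0},{"fingers": 0,"x": 0,"y": 0,"z": 0,"ax": 0,"ay": 0,"az": 0},{"fingers": 0,"x": 0,"y": 0,"z": 0,"ax": 0,"ay": 0,"az": 0}])

```text
clock: 36.38
tcp_pos: [0.586, 0.1182, 0.1899]
orientation: [-3.141, -0.034, -0.002]
contact_force: [-1.2, -1.1, -0.1]
grip_width: 0.0429
gripper_force: 0.0
```

Run:
```python
from h import *
f=grab('wrist','w21');P=cloud(f);o,M=state()
b=blob(P,.5,.68,.05,.2,.119,.135,'handle');go([*b[0],.116],o,M)
```

```text
t 36.43 tcp [0.5862 0.1185 0.1904] toolx 1.27 tooly -88.73 zax [ 2.4e-03  5.0e-04 -1.0e+00] F [-0.3  0.4  0.3] w 0.0428 j [-0.03  0.44 -0.35  1.79  0.18  0.95 -2.01]
handle 2185 c [0.5861 0.1188] size [0.0745 0.0137] ang deg from x 1.75 z [0.1224 0.1258 0.1273] mean [0.5882 0.1186 0.1255]
shift tool [-0.0003 -0.0003  0.0744]
```

Request:
arm_command(rows=[{"fingers": 0,"x": 0,"y": 0,"z": 0.025,"ax": 0,"ay": 0,"az": -0.2},{"fingers": 0,"x": 0,"y": 0,"z": 0.025,"ax": 0,"ay": 0,"az": 0},{"fingers": 0,"x": 0,"y": 0,"z": 0.024,"ax": 0,"ay": 0,"az": 0},{"fingers": 0,"x": 0,"y": 0,"z": 0,"ax": 0,"ay": 0,"az": 0},{"fingers": -1,"x": 0,"y": 0,"z": 0,"ax": 0,"ay": 0,"az": 0},{"fingers": -1,"x": 0,"y": 0,"z": 0,"ax": 0,"ay": 0,"az": 0},{"fingers": -1,"x": 0,"y": 0,"z": 0,"ax": 0,"ay": 0,"az": 0},{"fingers": -1,"x": 0,"y": 0,"z": 0,"ax": 0,"ay": 0,"az": 0},{"fingers": -1,"x": 0,"y": 0,"z": 0,"ax": 0,"ay": 0,"az": 0},{"fingers": -1,"x": 0,"y": 0,"z": 0,"ax": 0,"ay": 0,"az": 0}])

```text
clock: 37.27
tcp_pos: [0.5866, 0.1193, 0.1173]
orientation: [-3.141, -0.042, -0.006]
contact_force: [-0.5, -0.4, 7.3]
grip_width: 0.0131
gripper_force: 60.7
```

Run:
```python
from h import *
o,M=state();print(o['moment'])
```

```text
t 37.27 tcp [0.5866 0.1193 0.1173] toolx 1.52 tooly -88.48 zax [ 4.e-03  8.e-04 -1.e+00] F [-0.5 -0.4  7.3] w 0.0131 j [-0.05  0.53 -0.33  1.84  0.23  0.81 -2.05]
[-0.06456114  0.21267811 -0.12218017]
```

Request:
arm_command(rows=[{"fingers": -1,"x": 0,"y": 0.008,"z": 0,"ax": 0,"ay": 0,"az": 0},{"fingers": -1,"x": 0,"y": 0.0225,"z": 0,"ax": 0,"ay": 0,"az": 0},{"fingers": -1,"x": 0,"y": 0.0225,"z": 0,"ax": 0,"ay": 0,"az": 0},{"fingers": -1,"x": 0,"y": 0.0225,"z": 0,"ax": 0,"ay": 0,"az": 0},{"fingers": -1,"x": 0,"y": 0.0225,"z": 0,"ax": 0,"ay": 0,"az": 0},{"fingers": -1,"x": 0,"y": 0.0225,"z": 0,"ax": 0,"ay": 0,"az": 0},{"fingers": -1,"x": 0,"y": 0.0225,"z": 0,"ax": 0,"ay": 0,"az": 0},{"fingers": -1,"x": 0,"y": 0.0225,"z": 0,"ax": 0,"ay": 0,"az": 0},{"fingers": -1,"x": 0,"y": 0.0225,"z": 0,"ax": 0,"ay": 0,"az": 0},{"fingers": -1,"x": 0,"y": 0.0225,"z": 0,"ax": 0,"ay": 0,"az": 0}])

```text
clock: 38.1
tcp_pos: [0.5915, -0.0921, 0.1172]
orientation: [-3.141, -0.042, -0.004]
contact_force: [-1.8, 3.0, 10.0]
grip_width: 0.0129
gripper_force: 61.3
```

Request:
arm_command(rows=[{"fingers": -1,"x": 0,"y": 0.007,"z": 0,"ax": 0,"ay": 0,"az": 0},{"fingers": -1,"x": 0,"y": 0,"z": 0,"ax": 0,"ay": 0,"az": 0},{"fingers": -1,"x": 0,"y": 0,"z": 0,"ax": 0,"ay": 0,"az": 0}])

```text
clock: 38.35
tcp_pos: [0.5918, -0.1011, 0.1172]
orientation: [3.139, 0.038, 0.004]
contact_force: [-2.2, -1.4, 10.2]
grip_width: 0.0129
gripper_force: 61.4
```

Run:
```python
from h import *
o,M=state();print(o['moment'])
```

```text
t 38.35 tcp [ 0.5918 -0.1011  0.1172] toolx 1.38 tooly -88.62 zax [ 0.0029 -0.002  -1.    ] F [-2.2 -1.4 10.2] w 0.0129 j [ 0.29  0.53 -0.3   1.84  0.21  0.81 -1.66]
[-0.24835636  0.63625684 -0.07902266]
```

Request:
arm_command(rows=[{"fingers": -1,"x": 0,"y": 0.004,"z": 0.0005,"ax": 0,"ay": 0,"az": 0},{"fingers": -1,"x": 0,"y": 0.004,"z": 0.0005,"ax": 0,"ay": 0,"az": 0},{"fingers": -1,"x": 0,"y": 0.002,"z": 0,"ax": 0,"ay": 0,"az": 0},{"fingers": -1,"x": 0,"y": 0,"z": 0,"ax": 0,"ay": 0,"az": 0}])

```text
clock: 38.68
tcp_pos: [0.5921, -0.1097, 0.1172]
orientation: [3.14, 0.04, 0.004]
contact_force: [-6.7, -0.3, 18.5]
grip_width: 0.0131
gripper_force: 62.5
```

Request:
arm_command(rows=[{"fingers": -1,"x": 0,"y": 0.002,"z": 0,"ax": 0,"ay": 0,"az": 0},{"fingers": -1,"x": 0,"y": 0,"z": 0,"ax": 0,"ay": 0,"az": 0}])

```text
clock: 38.85
tcp_pos: [0.5921, -0.1114, 0.1172]
orientation: [3.14, 0.041, 0.004]
contact_force: [-6.1, -0.5, 18.7]
grip_width: 0.013
gripper_force: 62.5
```

Request:
arm_command(rows=[{"fingers": -1,"x": 0,"y": 0.002,"z": 0,"ax": 0,"ay": 0,"az": 0},{"fingers": -1,"x": 0,"y": 0,"z": 0,"ax": 0,"ay": 0,"az": 0}])

```text
clock: 39.02
tcp_pos: [0.5921, -0.1119, 0.1172]
orientation: [-3.141, -0.042, -0.004]
contact_force: [-5.9, 3.1, 19.0]
grip_width: 0.0131
gripper_force: 62.6
```

Request:
arm_command(rows=[{"fingers": -1,"x": 0,"y": 0.002,"z": -0.0015,"ax": 0,"ay": 0,"az": 0},{"fingers": -1,"x": 0,"y": 0,"z": 0,"ax": 0,"ay": 0,"az": 0}])

```text
clock: 39.18
tcp_pos: [0.592, -0.112, 0.1173]
orientation: [-3.138, -0.044, -0.004]
contact_force: [-2.5, 7.0, 8.2]
grip_width: 0.0127
gripper_force: 61.2
```

Request:
arm_command(rows=[{"fingers": -1,"x": 0,"y": 0.002,"z": 0,"ax": 0,"ay": 0,"az": 0},{"fingers": -1,"x": 0,"y": 0,"z": 0,"ax": 0,"ay": 0,"az": 0}])

```text
clock: 39.35
tcp_pos: [0.5921, -0.1122, 0.1173]
orientation: [-3.136, -0.046, -0.003]
contact_force: [-3.6, 10.9, 8.6]
grip_width: 0.0135
gripper_force: 61.3
```

Shut against its stop. Ease off and turn the handle clockwise.

Request:
arm_command(rows=[{"fingers": -1,"x": 0,"y": -0.004,"z": 0,"ax": 0,"ay": 0,"az": 0},{"fingers": -1,"x": 0,"y": 0,"z": 0,"ax": 0,"ay": 0,"az": 6.5},{"fingers": -1,"x": 0,"y": 0,"z": 0,"ax": 0,"ay": 0,"az": 6.5},{"fingers": -1,"x": 0,"y": 0,"z": 0,"ax": 0,"ay": 0,"az": 6.5},{"fingers": -1,"x": 0,"y": 0,"z": 0,"ax": 0,"ay": 0,"az": 6.5},{"fingers": -1,"x": 0,"y": 0,"z": 0,"ax": 0,"ay": 0,"az": 6.5},{"fingers": -1,"x": 0,"y": 0,"z": 0,"ax": 0,"ay": 0,"az": 6.5},{"fingers": -1,"x": 0,"y": 0,"z": 0,"ax": 0,"ay": 0,"az": 0},{"fingers": -1,"x": 0,"y": 0,"z": 0,"ax": 0,"ay": 0,"az": 0}])

```text
clock: 40.1
tcp_pos: [0.5917, -0.1128, 0.1173]
orientation: [-2.975, 1.01, -0.003]
contact_force: [-3.3, 0.3, 8.1]
grip_width: 0.013
gripper_force: 61.1
```

Run:
```python
from h import *
o,M=state();print(o['moment'])
```

```text
t 40.1 tcp [ 0.5917 -0.1128  0.1173] toolx -37.5 tooly -127.5 zax [ 1.7e-03 -5.0e-04 -1.0e+00] F [-3.3  0.3  8.1] w 0.013 j [ 0.19  0.51 -0.14  1.84  0.09  0.79 -2.22]
[ 0.15334721  0.5384645  -0.08127021]
```

Request:
arm_command(rows=[{"fingers": -1,"x": 0,"y": 0,"z": 0,"ax": 0,"ay": 0,"az": 6.5},{"fingers": -1,"x": 0,"y": 0,"z": 0,"ax": 0,"ay": 0,"az": 6.5},{"fingers": -1,"x": 0,"y": 0,"z": 0,"ax": 0,"ay": 0,"az": 6.5},{"fingers": -1,"x": 0,"y": 0,"z": 0,"ax": 0,"ay": 0,"az": 6.5},{"fingers": -1,"x": 0,"y": 0,"z": 0,"ax": 0,"ay": 0,"az": 6.5},{"fingers": -1,"x": 0,"y": 0,"z": 0,"ax": 0,"ay": 0,"az": 2.5},{"fingers": -1,"x": 0,"y": 0,"z": 0,"ax": 0,"ay": 0,"az": 0},{"fingers": -1,"x": 0,"y": 0,"z": 0,"ax": 0,"ay": 0,"az": 0}])

```text
clock: 40.77
tcp_pos: [0.591, -0.1134, 0.1172]
orientation: [2.533, -1.858, 0.001]
contact_force: [-5.3, -0.4, 11.0]
grip_width: 0.0129
gripper_force: 61.5
```

Run:
```python
from h import *
o,M=state();print(o['moment'])
```

```text
t 40.77 tcp [ 0.591  -0.1134  0.1172] toolx -72.51 tooly -162.51 zax [ 3.e-04 -6.e-04 -1.e+00] F [-5.3 -0.4 11. ] w 0.0129 j [ 0.07  0.51  0.01  1.85 -0.01  0.78 -2.74]
[-0.08425855  1.05391281 -0.13138368]
```

Request:
arm_command(rows=[{"fingers": -1,"x": 0,"y": 0,"z": 0,"ax": 0,"ay": 0,"az": 2},{"fingers": -1,"x": 0,"y": 0,"z": 0,"ax": 0,"ay": 0,"az": 2},{"fingers": -1,"x": 0,"y": 0,"z": 0,"ax": 0,"ay": 0,"az": 0}])

```text
clock: 41.02
tcp_pos: [0.5908, -0.1134, 0.1172]
orientation: [2.465, -1.947, 0.001]
contact_force: [-5.2, 0.3, 10.6]
grip_width: 0.0128
gripper_force: 61.5
```

Run:
```python
from h import *
o,M=state();print(o['moment'])
```

```text
t 41.02 tcp [ 0.5908 -0.1134  0.1172] toolx -76.59 tooly -166.59 zax [ 1.e-04 -5.e-04 -1.e+00] F [-5.2  0.3 10.6] w 0.0128 j [ 0.06  0.51  0.03  1.85 -0.02  0.78 -2.8 ]
[-0.06397601  1.12102959 -0.08611376]
```

Request:
arm_command(rows=[{"fingers": -1,"x": 0,"y": 0,"z": 0,"ax": 0,"ay": 0,"az": 1.5},{"fingers": -1,"x": 0,"y": 0,"z": 0,"ax": 0,"ay": 0,"az": 1.5},{"fingers": -1,"x": 0,"y": 0,"z": 0,"ax": 0,"ay": 0,"az": 0}])

```text
clock: 41.27
tcp_pos: [0.5908, -0.1134, 0.1172]
orientation: [2.415, -2.008, 0.001]
contact_force: [-5.4, -0.3, 11.3]
grip_width: 0.0134
gripper_force: 61.6
```

Run:
```python
from h import *
o,M=state();print(o['moment'])
f=grab('wrist','w23')
```

```text
t 41.27 tcp [ 0.5908 -0.1134  0.1172] toolx -79.49 tooly -169.49 zax [-0.e+00 -7.e-04 -1.e+00] F [-5.4 -0.3 11.3] w 0.0134 j [ 0.05  0.51  0.05  1.85 -0.03  0.78 -2.85]
[-0.18389566  1.17290428  0.41409162]
```

Request:
arm_command(rows=[{"fingers": -1,"x": 0,"y": 0,"z": 0,"ax": 0,"ay": 0,"az": 1.5},{"fingers": -1,"x": 0,"y": 0,"z": 0,"ax": 0,"ay": 0,"az": 0},{"fingers": -1,"x": 0,"y": 0,"z": 0,"ax": 0,"ay": 0,"az": 0}])

```text
clock: 41.57
tcp_pos: [0.5908, -0.1134, 0.1172]
orientation: [2.392, -2.035, 0.001]
contact_force: [-5.9, -0.7, 10.8]
grip_width: 0.013
gripper_force: 64.4
```

Run:
```python
from h import *
o,M=state();print(o['moment'])
```

```text
t 41.57 tcp [ 0.5908 -0.1134  0.1172] toolx -80.8 tooly -170.8 zax [-1.0e-04 -1.3e-03 -1.0e+00] F [-5.9 -0.7 10.8] w 0.013 j [ 0.04  0.51  0.06  1.85 -0.04  0.78 -2.86]
[-0.22861131  1.23956015  1.10093826]
```

The moment is rising, so the handle is at its tight stop. Open, lift and check.

Request:
arm_command(rows=[{"fingers": -0.5,"x": 0,"y": 0,"z": 0,"ax": 0,"ay": 0,"az": 0},{"fingers": 0,"x": 0,"y": 0,"z": 0,"ax": 0,"ay": 0,"az": 0},{"fingers": 0.2,"x": 0,"y": 0,"z": 0,"ax": 0,"ay": 0,"az": 0},{"fingers": 0.2,"x": 0,"y": 0,"z": 0,"ax": 0,"ay": 0,"az": 0},{"fingers": 0.2,"x": 0,"y": 0,"z": -0.02,"ax": 0,"ay": 0,"az": 0},{"fingers": 0.2,"x": 0,"y": 0,"z": -0.03,"ax": 0,"ay": 0,"az": 0},{"fingers": 0.2,"x": 0,"y": 0,"z": -0.035,"ax": 0,"ay": 0,"az": 0},{"fingers": 0.2,"x": 0,"y": 0,"z": -0.035,"ax": 0,"ay": 0,"az": 0},{"fingers": 0.2,"x": 0,"y": 0,"z": -0.035,"ax": 0,"ay": 0,"az": -6},{"fingers": 0.2,"x": 0,"y": 0,"z": -0.035,"ax": 0,"ay": 0,"az": -6}])

```text
clock: 42.4
tcp_pos: [0.5909, -0.1125, 0.3071]
orientation: [2.594, -1.772, 0.0]
contact_force: [0.3, -0.7, -0.7]
grip_width: 0.0511
gripper_force: 0.0
```

Request:
arm_command(rows=[{"fingers": 0.2,"x": 0,"y": 0,"z": 0,"ax": 0,"ay": 0,"az": 0},{"fingers": 0.2,"x": 0,"y": 0,"z": 0,"ax": 0,"ay": 0,"az": 0},{"fingers": 0.2,"x": 0,"y": 0,"z": 0,"ax": 0,"ay": 0,"az": 0},{"fingers": 0.2,"x": 0,"y": 0,"z": 0,"ax": 0,"ay": 0,"az": 0}])

```text
clock: 42.73
tcp_pos: [0.5904, -0.1125, 0.3038]
orientation: [2.588, -1.779, -0.004]
contact_force: [-0.0, -0.5, 1.1]
grip_width: 0.0512
gripper_force: 0.0
```

Run:
```python
from h import *
f=grab('wrist','w24');P=cloud(f);o,M=state()
b=blob(P,.5,.68,-.2,-.05,.119,.135,'handle')
s=grab('side','s24');t=grab('top','t24')
cv2.imwrite('pics/f24.png',np.hstack([cv2.resize(f['frame'],(400,300)),cv2.resize(s['frame'][100:400,100:500],(400,300))])[:,:,::-1])
```

```text
t 42.78 tcp [ 0.5904 -0.1125  0.3037] toolx -68.99 tooly -158.99 zax [-3.e-03  3.e-04 -1.e+00] F [ 0.1  0.  -0.5] w 0.0513 j [ 0.05  0.31  0.04  1.68 -0.01  1.16 -2.68]
handle 947 c [ 0.5907 -0.1131] size [0.0742 0.014 ] ang deg from x -78.82 z [0.1223 0.1258 0.1275] mean [ 0.5911 -0.1142  0.1255]
```

View pics/f24.png

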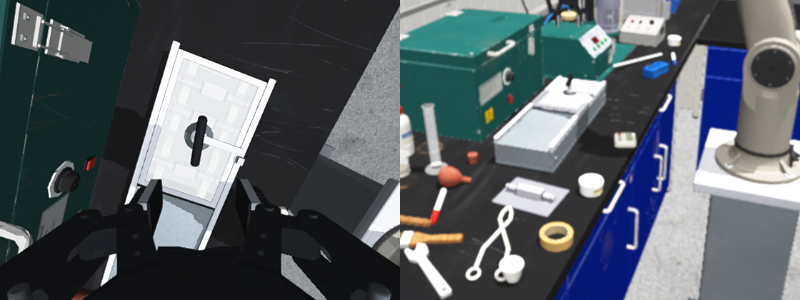

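The handle is at -78.8°, exactly 80.2° from released, so the latch is fully tight. The cover is back at its shut position, the spent shaft is on the mat and no shafts are left on the worktop.

```bash
python3 -c "
from bench import r
print(r.hand_in())"
```

```text
the job is handed in; nothing more can be done
None
```

The job is handed in, with no verdict returned: the one spent shaft is flat on the mat, the three new shafts found rest level in notch pairs 0, 1 and 3, and the cover is fully shut with the latch turned to its tight stop.

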